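# Clear, load and work the bench press in a bindery

### The job

First lift the two wrapped weights out of the tray of the green lever press and stand them upright on the blue board. Then lay every small notebook on the table flat on the tray floor, side by side, pull the press lever all the way down and hold it there for a good second, and ease it slowly back until it stands fully up, never letting it fly back. Leave the weights on the board, the notebooks lying in the tray, and the glue jar and thread spool where they are.

Things in the scene. Friction and masses are not known exactly. Their poses are not given: they have to be found in the camera images.
- press: green lever press fixed to the table (place and yaw vary). Origin on the table under the tray's centre; own x along the tray's length, own y towards the hinge side, z up. Base plate 12 mm thick, 250 mm in x, y from -49 to +126 mm. Hinge brackets at x = +-117, y = 95 mm, 80 mm high; the lever stands over y 60 to 120 mm when up
- tray (a point): centre of the open tray's floor, 12 mm above the table, axes as the press. The tray is 190 mm (x) by 80 mm (y) inside, with 6 mm thick walls standing 16 mm above the floor; it takes four notebooks in one row along x, their 40 mm sides along x (they must lie singly, not on one another)
- hinge (a point): middle of the lever's hinge axis, which is parallel to the press's own x, at (0, 95, 65) mm in the press frame
- handle (a point): middle of the lever's red handle bar: round, 16 mm diameter, parallel to the press's own x, 190 mm free between two side arms, 175 mm from the hinge axis, over 45 mm free between bar and pad. Grip it from above, fingers on its two y sides; it can turn between the fingers. Fully up it is 239 mm over the table; fully down 65 mm, at y = -80 mm in the press frame
- lever (a joint): swing in rad: 0 = fully up (rest, 0.08 beyond vertical, away from the tray), 1.65 = fully down, level over the tray. Handle in press frame = hinge + 175 mm * (0, -sin(q-0.08), cos(q-0.08)). Spring pulls it up (2 N at the handle when up, 12 N when down); let go, it flies back: lead it back under 1 rad/s. Its sprung felt pad meets the books near the end and jams on stacked ones
- board: blue laminated board lying on the table, fixed, 130 mm (own x) by 200 mm (own y), 10 mm thick; origin at the centre of its underside. Both weights fit on it side by side along its y
- weight0: binder's weight: paper-wrapped block 64 mm (own x) by 60 mm (own y) by 40 mm high, with an upright wooden grip fin centred on top, 14 mm thick (own x) by 44 mm (own y), reaching from 40 to 80 mm height; about 0.6 kg; origin at the centre of its underside. Starts standing in the tray, its axes roughly parallel to the press's
- weight1: binder's weight: paper-wrapped block 64 mm (own x) by 60 mm (own y) by 40 mm high, with an upright wooden grip fin centred on top, 14 mm thick (own x) by 44 mm (own y), reaching from 40 to 80 mm height; about 0.6 kg; origin at the centre of its underside. Starts standing in the tray, its axes roughly parallel to the press's
- book0: hard-bound miniature notebook, a rigid closed block 40 mm (own x) by 60 mm (own y) by 24 mm high (own z up), 50 g, red covers and spine, pale page edges; origin at the centre of its underside. May be absent (2 to 4 of the four are present)
- book1: hard-bound miniature notebook, a rigid closed block 40 mm (own x) by 60 mm (own y) by 24 mm high (own z up), 50 g, yellow covers and spine, pale page edges; origin at the centre of its underside. May be absent (2 to 4 of the four are present)
- book2: hard-bound miniature notebook, a rigid closed block 40 mm (own x) by 60 mm (own y) by 24 mm high (own z up), 50 g, blue covers and spine, pale page edges; origin at the centre of its underside. May be absent (2 to 4 of the four are present)
- book3: hard-bound miniature notebook, a rigid closed block 40 mm (own x) by 60 mm (own y) by 24 mm high (own z up), 50 g, orange covers and spine, pale page edges; origin at the centre of its underside. May be absent (2 to 4 of the four are present)
- glue: bystander, leave alone: loose amber glue jar with white cap, 44 mm diameter, 60 mm high; origin at the centre of its underside
- spool: bystander, leave alone: loose wooden thread spool standing upright, 32 mm diameter, 40 mm high; origin at the centre of its underside
Not all that is in view belongs to the job. Leave any purple look-alike of the weight1 alone.

How it is judged:
By the outcome, as a careful person would: the job done as asked, in the order asked, and still so for the second after the job is handed in, with the robot touching nothing.
Of book0, book1, book2, book3 only 2 to 4 are there at a start; the rules pass over those that are not, and their reading is None.
At some moment in a run one of book0, book1, book2, book3 may be knocked a few centimetres aside while the robot is not near it.
It also fails if it takes over 210 s, if anything falls off the work surface, if the arm or the gripper's body presses on something with over 40 N, if the wrist force passes 120 N, or if a joint passes its speed limit or range.

### The arm

A 6-joint arm with a two-finger parallel gripper is mounted at the origin on the work surface. World frame = base frame: x ahead of the robot, y to its left, z up, the work surface at z = 0. Lengths are in m, angles in rad, forces in N, time in s.
With the tool pointing down it reaches from about 0.275 to 0.825 m from the base axis. Payload 5.2 kg.
Tool frame: the origin (TCP) lies on the centre line of the jaws, within the pads' length; the fingertips stand 22 mm ahead of it and the grasp point (between the pads) lies 3 mm ahead of it (ctrl.tip_extent is the distance from the TCP to the fingertips, in m); z points along the fingers, y is the line along which they close (so a half turn about z gives the same grasp; the last joint's range is limited). The gripper opens to 93 mm and grips with 3 to 60 N. Pads are 15 mm wide; open, the fingers measure 128 mm over their backs; the gripper's body (75 mm by 188 mm) begins 65 mm behind the grasp point.
Start: joints at [-1.308, 0.259, 1.535, -0, 1.348, -0.203], TCP at [0.247, -0.491, 0.241] pointing down, gripper open.
Joint ranges: [-3.14, 3.14], [-0.91, 2.08], [0.19, 2.58], [-1.22, 4.36], [0.22, 2.71], [-3.12, 3.12]. Speed limits (rad/s): [2.57, 2.57, 3.14, 3.14, 3.14, 3.14].

### API

Orientations are given as a unit quaternion [x, y, z, w].
In Python, from rig import ctrl gives the robot as it stands.
- The arm moves only by the shell command python3 -m handwheel 'ROWS' [FORCE]. ROWS is text: rows parted by semicolons, each of 7 numbers parted by spaces: the turn, a rotation vector about the tool's x, y, z in units of 8 degrees (1.0 is 8 degrees), then the shift along the tool's x, y, z in units of 30 mm (1.0 is 30 mm), then the closure, from -1 (fully open) to 1 (shut). A call has 1 to 8 rows; each row is the pose to reach, as a shift and turn from the pose commanded when the call began, along the tool's axes at that moment; what a row does not reach only later rows make up. A row lasts 1/8 s, in which the tool goes at most 62.5 mm and 10.7 degrees, less where a joint would pass 70% of its speed; a pose out of reach is approached as far as the arm can. A call with a gripper value outside its range is refused whole. The fingers move at their own pace and stop on an object; FORCE is the grip in N (left out, the last holds). Time passes only in rows, so rows that repeat a pose let the fingers close. It gives the time, the measured TCP pose, the force, the opening and the grip force at its end, in the units of the state.
- ctrl.sense(): the state, without advancing time (a new reading comes with each control period).
- ctrl.camera(name): name is "scene" or "top"; returns a dict with "img" (420x560x3 uint8, red, green, blue), "vfov" (degrees; the focal length in pixels is half the picture's height over the tangent of half this angle, whatever the lens; pixels are square), "cx", "cy" (the principal point, pixels), "camera_from_world" (4x4, takes a point from world to camera coordinates). Camera axes: x right, y down, z forward; pixel columns grow to the right and rows downward; lengths in m; the calibration is good to about 2 mm. A picture is of the moment at which its call begins. There is no depth.
- ctrl.finish_job(): hands the job in; it is judged then, once.
The state is a dict: "t": time; "qpos": joint angles; "joint_vel": joint speeds; "effort": joint torques, N m; "tcp_pos": TCP position; "eef_rot": TCP orientation; "ft_force": force on the tool from outside, world axes, zero at the start; "ft_torque": the same for the moment, N m; "width": opening from 0.0 (shut) to 1.0 (fully open); "grip_force": force on a finger pad.
Only numpy, scipy, OpenCV 4.12 (cv2) and the standard library are available. Lean on these libraries where they do the work, as an engineer would, in place of code of your own. Each camera call takes 0.05 s, during which the arm holds its last target. There are 200 camera calls.

## Working session

There is one attempt and no reset: what is moved stays moved. The work goes in short steps, Python scripts to look and compute and a shell command to move; the robot and the scene stay as the last step left them, time stands still between calls to the robot, and variables do not carry over. Pictures are saved under pics/ and viewed, at most 17 in all, crops included, and the job is handed in when it is done.

```bash
ls; mkdir -p pics; python3 - <<'E'
from rig import ctrl
import cv2,json
s=ctrl.sense();print(s)
for n in("scene","top"):
    c=ctrl.camera(n);cv2.imwrite(f"pics/{n}0.png",c["img"][:,:,::-1]);print(n,c["vfov"],c["cx"],c["cy"],c["camera_from_world"].tolist() if hasattr(c["camera_from_world"],'tolist') else c["camera_from_world"], [k for k in c])
E
```

```text
pics
{'t': 0.0, 'qpos': array([-1.30782730e+00,  2.59315762e-01,  1.53603434e+00, -2.34788187e-05,
        1.34801428e+00, -2.02823255e-01]), 'joint_vel': array([-6.65953604e-05,  7.34119328e-04,  3.40320462e-03,  6.89263151e-04,
        6.58141204e-04,  6.08525380e-04]), 'effort': array([-8.84343008e-04, -4.37307751e+01, -2.84005362e+01,  7.17616780e-02,
        4.14299069e-02, -1.35921141e-04]), 'tcp_pos': array([ 0.24689337, -0.4909188 ,  0.2398519 ]), 'eef_rot': array([ 9.73001075e-01,  2.30798879e-01, -3.80783114e-05, -8.85120326e-04]), 'ft_force': array([-0.03591992, -0.05101591, -0.65202208]), 'ft_torque': array([ 0.04267278, -0.02720037, -0.0032362 ]), 'grip_force': 0.0, 'width': 0.9981410351125185}
scene 46.842548617717796 285.19978639732904 210.73868258418216 [[-0.8254447045392572, 0.5644541910107029, 0.005701403208943782, 0.4367531421468813], [0.3827561490371164, 0.5671002878899649, -0.7293113147685255, -0.14370945738307708], [-0.41489609557378904, -0.5998239155998798, -0.6841582420405775, 1.5448304273912727], [0.0, 0.0, 0.0, 1.0]] ['img', 'vfov', 'cx', 'cy', 'camera_from_world']
top 42.117985442588335 275.8893071218637 209.33827666733563 [[0.003052545887605275, -0.9998396415834834, 0.017645766682573037, 0.03532776196128326], [-0.9942787874185149, -0.004918724047818262, -0.10670285396046876, 0.5891925272789795], [0.10677253791669362, -0.017219096142166008, -0.9941343610774528, 1.552496774615757], [0.0, 0.0, 0.0, 1.0]] ['img', 'vfov', 'cx', 'cy', 'camera_from_world']
```

View pics/scene0.png

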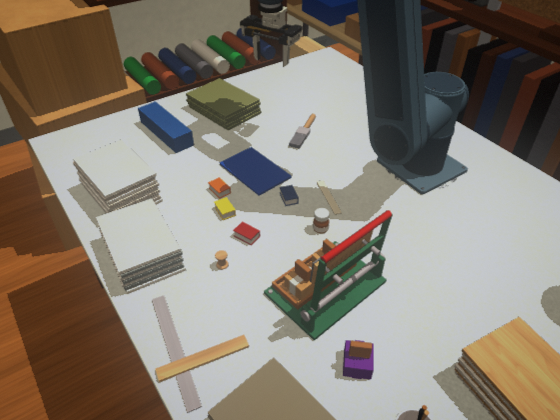

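View pics/top0.png

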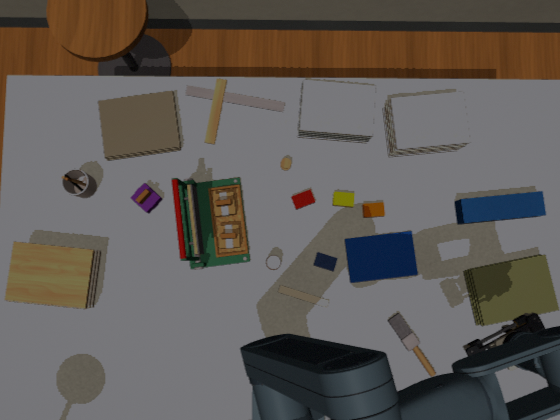

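The scene shows the press at about (335,280) and four books: orange (220,187), yellow (225,208), red (247,232) and blue (289,195). In the top view the board is at (381,257), the tray at (229,220), and the books are red (303,199), yellow (343,199), orange (373,209) and blue (325,261). The glue jar is at (273,261), the spool at (286,162), and the purple decoy at (147,198).

```bash
cat > h.py <<'E'
import numpy as np,cv2
from rig import ctrl
def ray(c,u,v):
    f=210/np.tan(np.radians(c["vfov"])/2);T=np.array(c["camera_from_world"])
    d=T[:3,:3].T@np.array([(u-c["cx"])/f,(v-c["cy"])/f,1]);return -T[:3,:3].T@T[:3,3],d
def plane(c,u,v,z):
    o,d=ray(c,u,v);return (o+d*(z-o[2])/d[2])
def proj(c,p):
    f=210/np.tan(np.radians(c["vfov"])/2);T=np.array(c["camera_from_world"]);q=T[:3,:3]@np.array(p)+T[:3,3]
    return q[:2]/q[2]*f+[c["cx"],c["cy"]]
R={"red":((0,8),150,100),"yellow":((23,33),130,100),"blue":((105,125),60,0),"orange":((9,17),190,140),"green":((60,85),80,30)}
def mask(c,name,box=None):
    h=cv2.cvtColor(c["img"],cv2.COLOR_RGB2HSV);(a,b),s,v=R[name]
    m=((h[...,0]>=a)&(h[...,0]<=b)&(h[...,1]>=s)&(h[...,2]>=v))
    if box:
        k=np.zeros_like(m);k[box[1]:box[3],box[0]:box[2]]=1;m&=k
    return m.astype(np.uint8)
def big(m):
    cs,_=cv2.findContours(m,cv2.RETR_EXTERNAL,cv2.CHAIN_APPROX_NONE);return max(cs,key=cv2.contourArea)[:,0] if cs else None
def rect(c,cnt,z):
    P=np.array([plane(c,u,v,z)[:2] for u,v in cnt]);r=cv2.minAreaRect((P*1000).astype(np.float32))
    (x,y),(w,h),a=r
    if w>h: a+=90;w,h=h,w   # a: direction of short side
    a=(a+90)%180-90
    return np.round([x,y,w,h,a],1)
E
python3 - <<'E'
from h import *
c=ctrl.camera("top");h=cv2.cvtColor(c["img"],cv2.COLOR_RGB2HSV)
for n,(u,v) in dict(red=(303,199),yel=(343,199),ora=(373,209),blu=(325,261),board=(381,257),board2=(355,250),base=(205,262),tray=(240,255),purple=(147,205)).items(): print(n,h[v,u])
for n,b in dict(red=(285,180,322,218),yellow=(325,180,360,215),orange=(358,195,390,222),blue=(305,245,341,276)).items():
    m=mask(c,n,b);print(n,m.sum(),rect(c,big(m),.024))
m=mask(c,"blue",(342,225,422,290));print("board",rect(c,big(m),.010))
cv2.imwrite("pics/c1.png",cv2.resize(c["img"][165:280,160:275,::-1],None,fx=5.2,fy=5.2,interpolation=cv2.INTER_CUBIC))
s=ctrl.camera("scene")
cv2.imwrite("pics/c2.png",cv2.resize(s["img"][200:340,250:400,::-1],None,fx=4,fy=4,interpolation=cv2.INTER_CUBIC))
E
```

```text
red [  2 236 108]
yel [ 30 240 119]
ora [ 16 240 121]
blu [111 136  45]
board [109 228  67]
board2 [107 236  67]
base [ 71 131  39]
tray [ 72 131  76]
purple [143 169  92]
red 264 [621.8 -41.5  38.2  59.5  21.7]
yellow 273 [ 622.6 -159.6   39.5   59.9   -4.5]Traceback (most recent call last):
  File "<stdin>", line 5, in <module>
  File "h.py", line 21, in rect
    P=np.array([plane(c,u,v,z)[:2] for u,v in cnt]);r=cv2.minAreaRect((P*1000).astype(np.float32))
                                              ^^^
TypeError: 'NoneType' object is not iterable
```

```bash
sed -i 's/^R=.*/R={"red":((0,7),150,60),"yellow":((25,34),130,60),"blue":((100,125),60,0),"orange":((10,20),190,60),"green":((60,85),80,20)}/' h.py
python3 - <<'E'
from h import *
c=ctrl.camera("top")
for n,b in dict(red=(285,180,322,218),yellow=(325,180,360,215),orange=(358,195,390,222),blue=(305,245,341,276)).items():
    m=mask(c,n,b);print(n,m.sum(),rect(c,big(m),.024))
m=mask(c,"blue",(342,225,422,290));print("board",rect(c,big(m),.010))
cv2.imwrite("pics/c1.png",cv2.resize(c["img"][165:280,160:275,::-1],None,fx=5.2,fy=5.2,interpolation=cv2.INTER_CUBIC))
s=ctrl.camera("scene")
cv2.imwrite("pics/c2.png",cv2.resize(s["img"][200:340,250:400,::-1],None,fx=4,fy=4,interpolation=cv2.INTER_CUBIC))
E
```

```text
red 272 [621.5 -41.7  39.   59.5  21.4]
yellow 279 [ 622.3 -159.6   40.2   60.    -4.9]
orange 268 [ 5.908e+02 -2.468e+02  3.830e+01  5.910e+01  3.000e-01]
blue 269 [ 439.7 -105.3   37.5   59.2  -18.2]
board [ 454.5 -269.8  129.2  198.7    6.9]
```

View pics/c1.png

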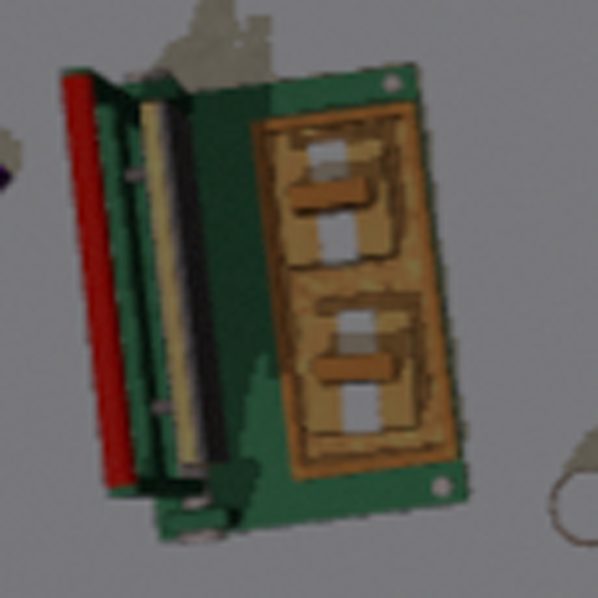

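View pics/c2.png

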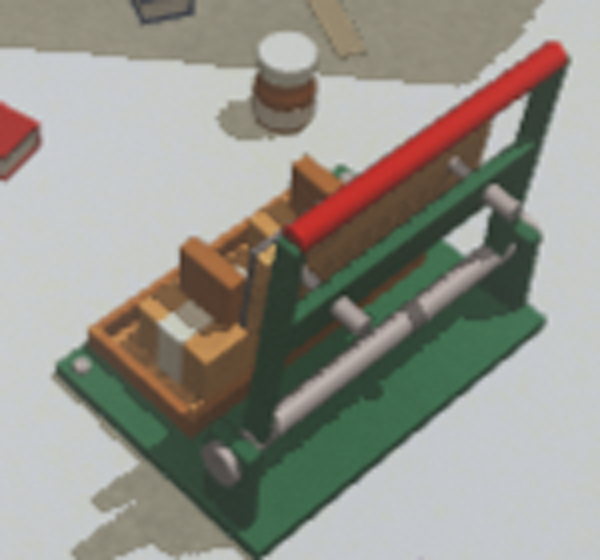

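The crops show the tray and both weights. In c1 the tray's outer corners are at about (253,122), (410,103), (460,460) and (293,478), and the fins are at about (331,192) and (357,365). The lever stands up on the +y (left) side.

```bash
cat >> h.py <<'E'
D=np.degrees
def state():
    s=ctrl.sense();q=s["eef_rot"]
    from scipy.spatial.transform import Rotation as Ro
    R_=Ro.from_quat(q).as_matrix();return s,R_
def go(p,yawy):
    """row (units) to bring TCP to p [m] with tool y axis at yaw yawy (deg, mod 180 nearest), tool down"""
    s,R_=state();yy=D(np.arctan2(R_[1,1],R_[0,1]));d=(yawy-yy+90)%180-90
    sh=R_.T@(np.array(p)-s["tcp_pos"])/.03
    print("turnz %.2f (alt %.2f) shift %s | t %.1f tcp %s yawy %.1f tilt %s F %s w %.0f g %.0f q1 %.2f q6 %.2f"%(-d/8,(-d+np.sign(d)*180)/8,np.round(sh,2),s["t"],np.round(s["tcp_pos"]*1000,1),yy,np.round(R_[:2,2],3),np.round(s["ft_force"],1),s["width"]*93,s["grip_force"],s["qpos"][0],s["qpos"][5]))
E
python3 - <<'E'
from h import *
c=ctrl.camera("top");s=ctrl.camera("scene");o,_=ray(c,0,0);print("cam",o,ray(s,0,0)[0])
U=lambda x,y:((x+.5)/5.2-.5+160,(y+.5)/5.2-.5+165)
T=np.array([plane(c,*U(*p),.028)[:2] for p in((253,122),(410,103),(460,460),(293,478))])*1000
B=np.array([plane(c,*U(*p),.012)[:2] for p in((417,63),(468,500))])*1000
# left tray corners: +y; rows top = +x
print("tray ctr",T.mean(0),"sides",np.linalg.norm(np.roll(T,-1,0)-T,axis=1))
d=(T[0]+T[1]-T[2]-T[3]);print("yaw x",D(np.arctan2(d[1],d[0])))
d=B[0]-B[1];yw=np.arctan2(d[1],d[0]);X=np.array([np.cos(yw),np.sin(yw)]);Y=np.array([-X[1],X[0]]);print("base edge",np.linalg.norm(d),D(yw),"centre",B.mean(0)+49*Y)
# handle via red mask both views ends
for n,cc,b in(("top",c,(165,170,200,265)),("scene",s,(310,205,400,265))):
    k=big(mask(cc,"red",b)).astype(np.float32);r=cv2.minAreaRect(k);print(n,r)
    p=cv2.boxPoints(r)
    print(n,[np.round(plane(cc,*q,.239)*1000,1)[:2] for q in p], np.round(plane(cc,*r[0],.239)*1000,1))
# fins, orange-brown top faces
for a in((331,192),(357,365)): print("fin",plane(c,*U(*a),.092)*1000)
E
```

```text
cam [0.41994977 0.06495276 1.60563553] [1.05646536 0.76159677 0.94960943]
tray ctr [556.79110707 177.37031851] sides [ 88.54059173 202.03597844  92.82423836 200.42254496]
yaw x 7.86697339563184
base edge 249.07219080313698 7.146228874335467 centre [557.87533757 177.45734047]
top ((178.59085083007812, 218.43577575683594), (79.40188598632812, 5.619077205657959), 83.79655456542969)
top [array([641.8, 305.3]), array([643.5, 291.3]), array([444.8, 265.5]), array([443.2, 279.4])] [542.6 285.3 239. ]
scene ((356.18243408203125, 235.65542602539062), (7.788591384887695, 82.07083129882812), 54.462318420410156)
scene [array([641.8, 284.3]), array([439.3, 256.3]), array([445. , 276.3]), array([644.4, 302.1])] [547.7 280.5 239. ]
fin [603.74098987 185.75164791  92.        ]
fin [510.87281232 170.66621392  92.        ]
```

```bash
python3 -c "
from h import *
go([.6037,.1857,.20],7.4)"
```

```text
turnz -8.84 (alt 13.66) shift [ 20.76 -14.82   1.36] | t 0.3 tcp [ 247.  -491.3  240.5] yawy -63.3 tilt [-0.  0.] F [ 0.3  0.2 -0.7] w 93 g 0 q1 -1.31 q6 -0.20
```

```bash
python3 -m handwheel '0 0 -1.1 2.5 -1.8 0 -1; 0 0 -2.2 4 -2.8 0.2 -1; 0 0 -3.3 5.6 -4 .4 -1; 0 0 -4.4 7.2 -5.1 .6 -1; 0 0 -5.5 8.8 -6.2 .8 -1; 0 0 -6.6 10.4 -7.4 1 -1; 0 0 -7.7 12 -8.5 1.2 -1; 0 0 -8.84 13 -9.2 1.36 -1' 40; python3 -c "
from h import *
go([.6037,.1857,.20],7.4)"
```

```text
t: 1.35
tcp_pos: [0.4723, -0.0671, 0.1998]
eef_rot: [0.657, 0.754, 0.0, 0.0]
ft_force: [-0.3, -0.9, -0.9]
width: 0.998
grip_force: 0.0
turnz 0.05 (alt -22.45) shift [ 7.75  5.48 -0.  ] | t 1.4 tcp [472.3 -67.1 199.8] yawy 7.8 tilt [0.001 0.   ] F [-0.3 -0.9 -0.9] w 93 g 0 q1 -0.38 q6 -0.51
```

```bash
python3 -m handwheel '0 0 .05 1.5 1.1 0 -1;0 0 .05 3 2.1 0 -1;0 0 .05 4.5 3.2 0 -1;0 0 .05 6 4.3 0 -1;0 0 .05 7 5 0 -1;0 0 .05 7.75 5.48 0 -1;0 0 .05 7.75 5.48 0 -1;0 0 .05 7.75 5.48 0 -1'; python3 -m handwheel '0 0 0 0 0 1 -1;0 0 0 0 0 2 -1;0 0 0 0 0 3 -1;0 0 0 0 0 3.6 -1;0 0 0 0 0 3.6 -1'; python3 - <<'E'
from h import *
go([.6037,.1857,.079],7.4)
s=ctrl.camera("scene");cv2.imwrite("pics/s1.png",cv2.resize(s["img"][180:330,230:400,::-1],None,fx=4,fy=4))
E
```

```text
t: 2.35
tcp_pos: [0.6042, 0.1815, 0.1996]
eef_rot: [0.663, 0.749, -0.0, -0.0]
ft_force: [0.4, 0.1, 0.0]
width: 1.001
grip_force: 0.0
t: 2.98
tcp_pos: [0.6036, 0.1812, 0.0908]
eef_rot: [0.663, 0.749, -0.001, -0.001]
ft_force: [0.3, -0.3, -0.3]
width: 1.002
grip_force: 0.0
turnz -0.06 (alt 22.44) shift [0.15 0.02 0.39] | t 3.0 tcp [603.6 181.2  90.8] yawy 7.0 tilt [-0.003 -0.   ] F [ 0.3 -0.3 -0.3] w 93 g 0 q1 0.11 q6 -0.01
```

View pics/s1.png

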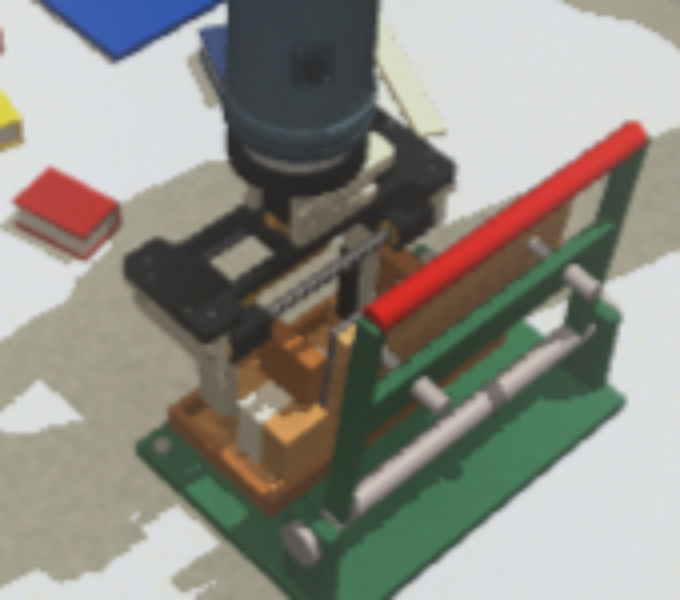

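The fingers straddle the fin of the +x weight (crop ~(300,350)), clear of the lever.

```bash
python3 -m handwheel '0 0 0 .1 0 .2 -1;0 0 0 .1 0 .38 -1;0 0 0 .1 0 .38 1;0 0 0 .1 0 .38 1;0 0 0 .1 0 .38 1;0 0 0 .1 0 .38 1;0 0 0 .1 0 .38 1;0 0 0 .1 0 .38 1' 40;  python3 -m handwheel '0 0 0 0 0 0 1;0 0 0 0 0 -.3 1;0 0 0 0 0 -1 1;0 0 0 0 0 -2 1;0 0 0 0 0 -3 1;0 0 0 0 0 -4 1;0 0 0 0 0 -4 1;0 0 0 0 0 -4 1'; python3 - <<'E'
from h import *
a=np.radians(6.9);p=np.array([.4545,-.2698])
for k in (-.045,.045):
  q=p+k*np.array([-np.sin(a),np.cos(a)]);print(q);go([*q,.20],6.9)
E
```

```text
t: 4.03
tcp_pos: [0.6042, 0.1851, 0.0805]
eef_rot: [0.663, 0.749, 0.0, 0.0]
ft_force: [0.6, 0.1, 0.6]
width: 0.406
grip_force: 0.0
t: 5.03
tcp_pos: [0.603, 0.1849, 0.1985]
eef_rot: [0.663, 0.749, -0.001, -0.001]
ft_force: [-0.5, 0.7, -7.9]
width: 0.147
grip_force: 39.9
[ 0.45990616 -0.31447408]
turnz 0.01 (alt -22.49) shift [-15.94  -6.77  -0.03] | t 5.0 tcp [603.  184.9 198.5] yawy 7.0 tilt [-0.003 -0.   ] F [-0.5  0.7 -7.9] w 14 g 40 q1 0.12 q6 -0.00
[ 0.44909384 -0.22512592]
turnz 0.01 (alt -22.49) shift [-12.94  -6.76  -0.03] | t 5.0 tcp [603.  184.9 198.5] yawy 7.0 tilt [-0.003 -0.   ] F [-0.5  0.7 -7.9] w 14 g 40 q1 0.12 q6 -0.00
```

```bash
python3 -m handwheel '0 0 0 -.7 -.3 0 1;0 0 0 -1.9 -.8 0 1;0 0 0 -3.3 -1.4 0 1;0 0 0 -4.7 -2 0 1;0 0 0 -6.1 -2.6 0 1;0 0 0 -7.5 -3.2 0 1;0 0 0 -8.9 -3.8 0 1;0 0 0 -10.3 -4.4 0 1';python3 -m handwheel '0 0 0 -1.4 -.6 0 1;0 0 0 -2.8 -1.2 0 1;0 0 0 -4 -1.7 0 1;0 0 0 -5 -2.1 0 1;0 0 0 -5.4 -2.3 0 1;0 0 0 -5.64 -2.37 0 1;0 0 0 -5.64 -2.37 0 1;0 0 0 -5.64 -2.37 0 1'; python3 - <<'E'
from h import *
go([.4599,-.3145,.09],6.9)
s=ctrl.camera("scene");cv2.imwrite("pics/s2.png",cv2.resize(s["img"][60:230,160:330,::-1],None,fx=3.5,fy=3.5))
print(proj(s,[.4599,-.3145,.01]))
E
```

```text
t: 6.02
tcp_pos: [0.5089, -0.1393, 0.199]
eef_rot: [0.663, 0.749, -0.001, -0.001]
ft_force: [1.0, 0.5, -7.0]
width: 0.148
grip_force: 39.9
t: 7.02
tcp_pos: [0.4612, -0.3132, 0.2003]
eef_rot: [0.662, 0.749, 0.0, -0.0]
ft_force: [0.1, -0.0, -7.1]
width: 0.147
grip_force: 40.0
turnz 0.02 (alt -22.48) shift [-0.04 -0.05  3.68] | t 7.0 tcp [ 461.2 -313.2  200.3] yawy 7.1 tilt [-0.     0.001] F [ 0.1 -0.  -7.1] w 14 g 40 q1 -0.80 q6 -0.92
[247.21637783 162.34081571]
```

View pics/s2.png

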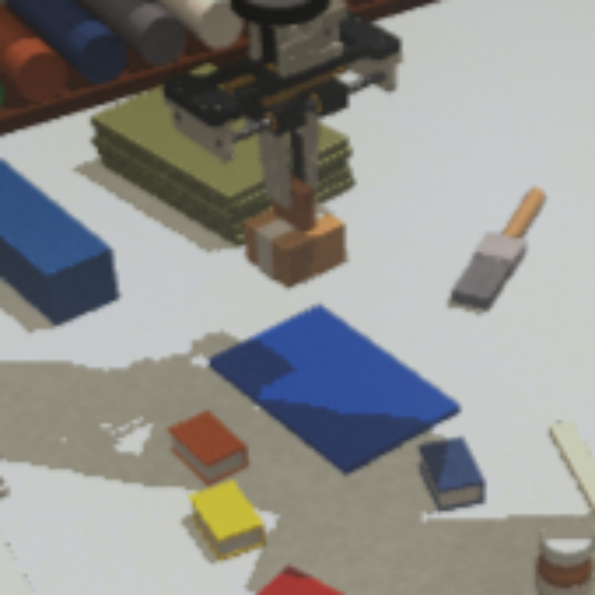

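The weight hangs upright over the far half of the board; its nearest bottom corner is at crop (290,287).

```bash
python3 -m handwheel '0 0 0 0 0 1 1;0 0 0 0 0 2 1;0 0 0 -.04 -.05 2.6 1;0 0 0 -.04 -.05 2.9 1;0 0 0 -.04 -.05 3.1 1;0 0 0 -.04 -.05 3.1 1' ;python3 - <<'E'
from h import *
go([.4599,-.3145,.09],6.9)
E
python3 -m handwheel '0 0 0 0 0 .1 1;0 0 0 0 0 .2 1;0 0 0 0 0 .2 1;0 0 0 0 0 .2 1';python3 -m handwheel '0 0 0 0 0 .1 1;0 0 0 0 0 .2 1;0 0 0 0 0 .2 1;0 0 0 0 0 .2 1'; python3 - <<'E'
from h import *
s=ctrl.camera("scene");cv2.imwrite("pics/s3.png",cv2.resize(s["img"][60:230,160:330,::-1],None,fx=3.5,fy=3.5))
E
```

```text
t: 7.82
tcp_pos: [0.4599, -0.3156, 0.1077]
eef_rot: [0.662, 0.749, 0.0, 0.0]
ft_force: [-0.6, -0.3, -6.7]
width: 0.146
grip_force: 40.0
turnz 0.02 (alt -22.48) shift [0.04 0.   0.59] | t 7.8 tcp [ 459.9 -315.6  107.7] yawy 7.0 tilt [ 0. -0.] F [-0.6 -0.3 -6.7] w 14 g 40 q1 -0.80 q6 -0.92
t: 8.32
tcp_pos: [0.4597, -0.3158, 0.1015]
eef_rot: [0.663, 0.749, -0.0, 0.0]
ft_force: [-0.0, 0.4, -8.4]
width: 0.148
grip_force: 40.0
t: 8.82
tcp_pos: [0.4596, -0.3157, 0.0954]
eef_rot: [0.663, 0.749, 0.0, -0.0]
ft_force: [0.2, 0.5, -7.1]
width: 0.148
grip_force: 40.0
```

View pics/s3.png

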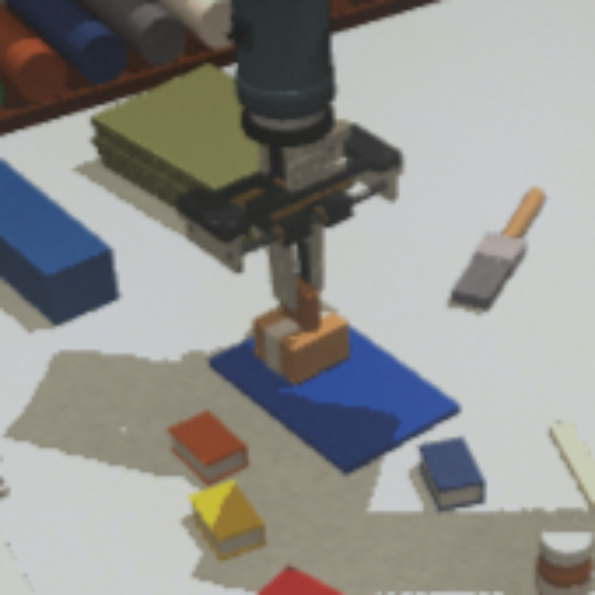

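The weight is just above the board, with a few mm still to go.

```bash
for i in 1 2 3; do python3 -m handwheel '0 0 0 0 0 .07 1;0 0 0 0 0 .1 1;0 0 0 0 0 .1 1;0 0 0 0 0 .1 1'|grep -E "tcp|ft_f"; done
```

```text
tcp_pos: [0.4599, -0.3157, 0.0929]
ft_force: [1.0, 2.6, -1.4]
tcp_pos: [0.4601, -0.3157, 0.0927]
ft_force: [-5.2, 6.9, 20.9]
tcp_pos: [0.4602, -0.3158, 0.0927]
ft_force: [-10.1, 11.5, 41.1]
```

```bash
python3 -m handwheel '0 0 0 0 0 -.2 1;0 0 0 0 0 -.2 1;0 0 0 0 0 -.2 -1;0 0 0 0 0 -.2 -1;0 0 0 0 0 -.2 -1;0 0 0 0 0 -.2 -1;0 0 0 0 0 -.2 -1;0 0 0 0 0 -.2 -1'; python3 -m handwheel '0 0 0 0 0 -1 -1;0 0 0 0 0 -2 -1;0 0 0 0 0 -3.7 -1;0 0 0 0 0 -3.7 -1'; python3 - <<'E'
from h import *
go([.5109,.1707,.20],7.4)
E
```

```text
t: 11.38
tcp_pos: [0.4597, -0.3157, 0.0925]
eef_rot: [0.663, 0.749, 0.0, 0.0]
ft_force: [-1.1, -0.1, 0.4]
width: 0.744
grip_force: 0.0
t: 11.88
tcp_pos: [0.4615, -0.3175, 0.2079]
eef_rot: [0.663, 0.749, -0.0, 0.004]
ft_force: [0.2, -0.1, -0.4]
width: 0.997
grip_force: 0.0
turnz -0.05 (alt 22.45) shift [15.95  3.62  0.17] | t 11.9 tcp [ 461.5 -317.5  207.9] yawy 7.0 tilt [ 0.006 -0.006] F [ 0.2 -0.1 -0.4] w 93 g 0 q1 -0.80 q6 -0.92
```

```bash
python3 -m handwheel '0 0 0 1.5 .3 0 -1;0 0 0 3.3 .7 0 -1;0 0 0 5.1 1.1 0 -1;0 0 0 6.9 1.5 .1 -1;0 0 0 8.7 2 .1 -1;0 0 0 10.5 2.4 .1 -1;0 0 0 12.3 2.8 .1 -1;0 0 0 14 3.2 .17 -1'; python3 -m handwheel '0 0 0 1 .2 0 -1;0 0 0 1.95 .42 0 -1;0 0 0 1.95 .42 0 -1;0 0 0 1.95 .42 0 -1'; python3 - <<'E'
from h import *
go([.5109,.1707,.0805],7.4)
E
```

```text
t: 12.88
tcp_pos: [0.5031, 0.1148, 0.1975]
eef_rot: [0.662, 0.749, -0.0, -0.0]
ft_force: [0.6, 0.6, 0.4]
width: 0.999
grip_force: 0.0
t: 13.38
tcp_pos: [0.5085, 0.172, 0.1975]
eef_rot: [0.662, 0.749, -0.001, -0.0]
ft_force: [0.3, -0.8, 0.5]
width: 1.002
grip_force: 0.0
turnz -0.05 (alt 22.45) shift [-0.05  0.08  3.9 ] | t 13.4 tcp [508.5 172.  197.5] yawy 7.0 tilt [-0.001 -0.001] F [ 0.3 -0.8  0.5] w 93 g 0 q1 0.12 q6 -0.00
```

```bash
python3 -m handwheel '0 0 -.05 0 .08 1 -1;0 0 -.05 0 .08 2 -1;0 0 -.05 0 .08 3 0;0 0 -.05 0 .08 3.6 .3;0 0 -.05 0 .08 3.9 .3;0 0 -.05 0 .08 3.9 .3;0 0 -.05 0 .08 3.9 1;0 0 -.05 0 .08 3.9 1' 40; python3 -m handwheel '0 0 0 0 0 0 1;0 0 0 0 0 0 1;0 0 0 0 0 0 1;0 0 0 0 0 0 1;0 0 0 0 0 0 1;0 0 0 0 0 0 1';  python3 -m handwheel '0 0 0 0 0 -.3 1;0 0 0 0 0 -1 1;0 0 0 0 0 -2 1;0 0 0 0 0 -3 1;0 0 0 0 0 -4 1;0 0 0 0 0 -4 1;0 0 0 0 0 -4 1'; python3 - <<'E'
from h import *
go([.4491,-.2251,.20],6.9)
E
```

```text
t: 14.38
tcp_pos: [0.512, 0.1728, 0.0822]
eef_rot: [0.66, 0.751, 0.001, 0.001]
ft_force: [1.2, 0.1, -0.5]
width: 0.403
grip_force: 0.0
t: 15.12
tcp_pos: [0.5109, 0.1729, 0.0814]
eef_rot: [0.66, 0.751, -0.0, -0.0]
ft_force: [-3.8, 0.2, 5.1]
width: 0.147
grip_force: 39.8
t: 16.0
tcp_pos: [0.5106, 0.1726, 0.1997]
eef_rot: [0.66, 0.751, -0.001, -0.001]
ft_force: [-0.0, 0.3, -8.1]
width: 0.15
grip_force: 39.8
turnz 0.06 (alt -22.44) shift [-12.88  -3.74  -0.  ] | t 16.0 tcp [510.6 172.6 199.7] yawy 7.4 tilt [-0.002 -0.   ] F [-0.   0.3 -8.1] w 14 g 40 q1 0.12 q6 -0.01
```

```bash
python3 -m handwheel '0 0 0 -.7 -.2 0 1;0 0 0 -1.9 -.6 0 1;0 0 0 -3.3 -1 0 1;0 0 0 -4.7 -1.4 0 1;0 0 0 -6.1 -1.8 0 1;0 0 0 -7.5 -2.2 0 1;0 0 0 -8.9 -2.6 0 1;0 0 0 -10.3 -3 0 1';python3 -m handwheel '0 0 .06 -1 -.3 0 1;0 0 .06 -1.9 -.5 0 1;0 0 .06 -2.4 -.7 0 1;0 0 .06 -2.58 -.74 0 1;0 0 .06 -2.58 -.74 0 1;0 0 .06 -2.58 -.74 0 1'; python3 - <<'E'
from h import *
go([.4491,-.2251,.081],6.9)
E
```

```text
t: 17.0
tcp_pos: [0.4607, -0.1461, 0.1993]
eef_rot: [0.66, 0.751, -0.0, -0.002]
ft_force: [0.7, -0.1, -7.5]
width: 0.147
grip_force: 39.9
t: 17.75
tcp_pos: [0.45, -0.2238, 0.2012]
eef_rot: [0.663, 0.749, 0.0, -0.0]
ft_force: [0.5, -0.5, -7.3]
width: 0.145
grip_force: 39.9
turnz 0.01 (alt -22.49) shift [-0.04 -0.04  4.01] | t 17.8 tcp [ 450.  -223.8  201.2] yawy 7.0 tilt [-0.     0.001] F [ 0.5 -0.5 -7.3] w 13 g 40 q1 -0.68 q6 -0.81
```

```bash
python3 -m handwheel '0 0 0 0 0 1 1;0 0 0 0 0 2 1;0 0 0 0 0 3 1;0 0 0 0 0 3.6 1;0 0 0 0 0 3.8 1;0 0 0 0 0 3.9 1;0 0 0 0 0 3.9 1'|grep -E "tcp|ft_f"; python3 -m handwheel '0 0 0 0 0 .07 1;0 0 0 0 0 .1 1;0 0 0 0 0 .1 1;0 0 0 0 0 .1 1'|grep -E "tcp|ft_f"
```

```text
tcp_pos: [0.4505, -0.225, 0.085]
ft_force: [-0.2, 0.6, -7.0]
tcp_pos: [0.45, -0.2249, 0.0814]
ft_force: [0.1, 0.1, -7.8]
```

```bash
python3 -m handwheel '0 0 0 0 0 .05 1;0 0 0 0 0 .07 1;0 0 0 0 0 .07 1;0 0 0 0 0 .07 1'|grep -E "tcp|ft_f";python3 -m handwheel '0 0 0 0 0 0 1;0 0 0 0 0 0 -1;0 0 0 0 0 0 -1;0 0 0 0 0 0 -1;0 0 0 0 0 0 -1;0 0 0 0 0 0 -1;0 0 0 0 0 0 -1;0 0 0 0 0 0 -1'|grep -E "tcp|ft_f"; python3 -m handwheel '0 0 0 0 0 -1 -1;0 0 0 0 0 -2 -1;0 0 0 0 0 -3.7 -1;0 0 0 0 0 -3.7 -1'|grep -E "tcp|ft_f"; python3 -m handwheel '0 0 0 -2 -2 -1 -1;0 0 0 -2 -4 -2 -1;0 0 0 -2 -4 -2 -1;0 0 0 -2 -4 -2 -1'; python3 - <<'E'
from h import *
c=ctrl.camera("top");go([.44,-.105,.2],-18)
cv2.imwrite("pics/t2.png",cv2.resize(c["img"][140:310,220:440,::-1],None,fx=3.5,fy=3.5))
E
```

```text
tcp_pos: [0.45, -0.2248, 0.0795]
ft_force: [-0.9, 0.4, -2.3]
tcp_pos: [0.45, -0.2249, 0.0792]
ft_force: [1.0, 0.5, 0.1]
tcp_pos: [0.4521, -0.2265, 0.1942]
ft_force: [0.5, -0.7, -0.9]
t: 21.62
tcp_pos: [0.3371, -0.2996, 0.2503]
eef_rot: [0.664, 0.748, -0.0, 0.0]
ft_force: [-0.5, 0.3, -0.7]
width: 0.997
grip_force: 0.0
turnz 3.10 (alt -19.40) shift [6.02 4.15 1.66] | t 21.7 tcp [ 337.8 -299.   249.7] yawy 6.8 tilt [0. 0.] F [ 0.1  0.3 -1.3] w 93 g 0 q1 -0.97 q6 -1.09
```

View pics/t2.png

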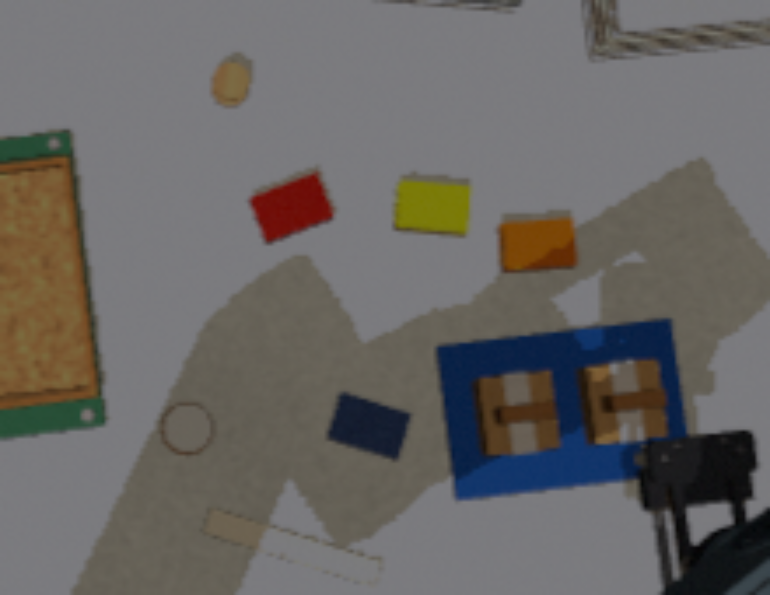

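Both weights stand on the board, the tray is empty, and all four books are still where they were.

```bash
cat >> h.py <<'E'
def books():
    c=ctrl.camera("top");out={}
    B=dict(red=(250,165,345,240),yellow=(250,165,420,240),orange=(300,165,420,240),blue=(290,225,345,290))
    for n,b in B.items():
        m=mask(c,n,b);k=big(m)
        if k is not None and cv2.contourArea(k)>150: out[n]=rect(c,k,.024)
    print(out);return out
YW=np.radians(7.4);PX=np.array([np.cos(YW),np.sin(YW)]);PY=np.array([-PX[1],PX[0]]);PC=np.array([.5575,.1774])
def pr(x,y,z): # press mm -> world m
    return np.array([*(PC+(x*PX+y*PY)/1000),z/1000])
E
python3 - <<'E'
from h import *
b=books()["blue"];go([b[0]/1000,b[1]/1000,.10],b[4])
E
```

```text
{'red': array([621.5, -41.7,  39. ,  59.5,  21.4]), 'yellow': array([ 622.3, -159.4,   40.2,   59.6,   -4.9]), 'orange': array([ 5.908e+02, -2.468e+02,  3.830e+01,  5.900e+01,  3.000e-01]), 'blue': array([ 439.7, -105.3,   37.5,   59.2,  -18.2])}
turnz 3.13 (alt -19.37) shift [5.98 4.13 4.99] | t 21.7 tcp [ 338.2 -298.5  249.4] yawy 6.9 tilt [-0.     0.001] F [-0.4 -0.6 -0.6] w 93 g 0 q1 -0.97 q6 -1.09
```

```bash
python3 -m handwheel '0 0 1 1.2 .8 0 -.3;0 0 2 2.6 1.8 .3 -.3;0 0 3.13 4 2.8 1 -.3;0 0 3.13 5.2 3.6 1.6 -.3;0 0 3.13 5.98 4.13 2.6 -.3;0 0 3.13 5.98 4.13 3.8 -.3;0 0 3.13 5.98 4.13 5 -.3;0 0 3.13 5.98 4.13 5 -.3' 15|tail -2; python3 - <<'E'
from h import *
b=books()["blue"];go([b[0]/1000,b[1]/1000,.0400],b[4])
E
```

```text
width: 0.649
grip_force: 0.0
{'red': array([621.5, -41.7,  39. ,  59.5,  21.4]), 'orange': array([ 5.908e+02, -2.468e+02,  3.830e+01,  5.910e+01,  3.000e-01])}Traceback (most recent call last):
  File "<stdin>", line 2, in <module>
KeyError: 'blue'
```

```bash
python3 - <<'E'
from h import *
go([.4397,-.1053,.0400],-18.2)
E
```

```text
turnz 0.02 (alt -22.48) shift [-0.02  0.05  1.97] | t 22.8 tcp [ 438.7 -104.4   99. ] yawy -18.0 tilt [-0.004  0.002] F [-0.1  0.3  0.9] w 60 g 0 q1 -0.48 q6 -0.17
```

```bash
python3 -m handwheel '0 0 0 0 .05 .7 -.3;0 0 0 0 .05 1.4 -.3;0 0 0 0 .05 1.97 -.3;0 0 0 0 .05 1.97 -.3;0 0 0 0 .05 1.97 1;0 0 0 0 .05 1.97 1;0 0 0 0 .05 1.97 1;0 0 0 0 .05 1.97 1' 15; python3 -m handwheel '0 0 0 0 0 0 1;0 0 0 0 0 -1 1;0 0 0 0 0 -2 1;0 0 0 0 0 -3 1;0 0 0 0 0 -3 1'; python3 - <<'E'
from h import *
go(pr(-73,0,130),7.4)
E
```

```text
t: 23.78
tcp_pos: [0.4415, -0.1066, 0.042]
eef_rot: [0.81, 0.587, 0.0, 0.001]
ft_force: [-1.6, 0.9, 6.6]
width: 0.426
grip_force: 15.0
t: 24.4
tcp_pos: [0.4423, -0.1071, 0.1332]
eef_rot: [0.81, 0.587, 0.001, 0.002]
ft_force: [0.8, -1.3, -0.1]
width: 0.427
grip_force: 15.0
turnz -3.19 (alt 19.31) shift [ 9.16 -1.5   0.09] | t 24.4 tcp [ 442.3 -107.1  133.2] yawy -18.1 tilt [ 0.004 -0.002] F [ 0.8 -1.3 -0.1] w 40 g 15 q1 -0.48 q6 -0.17
```

```bash
python3 -m handwheel '0 0 -.5 1.2 -.2 0 1;0 0 -1 2.6 -.4 0 1;0 0 -1.6 4 -.6 0 1;0 0 -2.2 5.5 -.9 0 1;0 0 -2.8 7 -1.1 0 1;0 0 -3.19 8.2 -1.3 .1 1;0 0 -3.19 9.16 -1.5 .1 1;0 0 -3.19 9.16 -1.5 .1 1'|grep -E "tcp|ft_f"; python3 -m handwheel '0 0 0 0 0 0 1;0 0 0 0 0 0 1'|grep tcp; python3 - <<'E'
from h import *
go(pr(-73,0,58),7.4)
s=ctrl.camera("scene");cv2.imwrite("pics/s4.png",cv2.resize(s["img"][180:330,230:400,::-1],None,fx=4,fy=4))
E
```

```text
tcp_pos: [0.4827, 0.1703, 0.1267]
ft_force: [0.1, -0.8, -0.3]
tcp_pos: [0.4833, 0.1678, 0.1278]
turnz -0.01 (alt 22.49) shift [-0.    0.06  2.33] | t 25.6 tcp [483.3 167.8 127.8] yawy 7.3 tilt [-0.001 -0.   ] F [ 0.8  0.  -0.5] w 40 g 15 q1 0.12 q6 -0.01
```

View pics/s4.png

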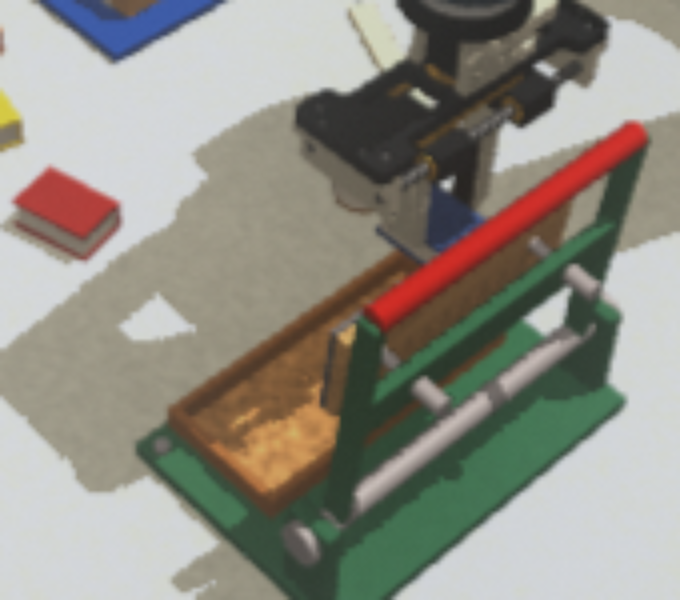

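The blue book hangs level above the −x end of the empty tray.

```bash
python3 -m handwheel '0 0 0 0 .03 .8 1;0 0 0 0 .05 1.6 1;0 0 0 0 .05 2.1 1;0 0 0 0 .05 2.3 1;0 0 0 0 .05 2.3 1;0 0 0 0 .05 2.3 1'|grep -E "tcp|ft_f";python3 -m handwheel '0 0 0 0 0 .05 1;0 0 0 0 0 .1 1;0 0 0 0 0 .1 1;0 0 0 0 0 .1 1'|grep -E "tcp|ft_f"
```

```text
tcp_pos: [0.4856, 0.1691, 0.0599]
ft_force: [-0.2, 0.8, -1.9]
tcp_pos: [0.485, 0.1691, 0.0562]
ft_force: [-0.5, 0.0, -0.8]
```

```bash
python3 - <<'E'
from h import *
go(pr(-73,0,54),7.4)
E
```

```text
turnz 0.00 (alt -22.50) shift [-0.04 -0.    0.07] | t 26.9 tcp [485.  169.1  56.2] yawy 7.4 tilt [-0. -0.] F [-0.5  0.  -0.8] w 40 g 15 q1 0.12 q6 -0.01
```

```bash
for i in 1 2; do python3 -m handwheel '0 0 0 0 0 .07 1;0 0 0 0 0 .07 1;0 0 0 0 0 .07 1'|grep -E "tcp|ft_f"; done
```

```text
tcp_pos: [0.4852, 0.1691, 0.0541]
ft_force: [0.8, 1.6, -0.0]
tcp_pos: [0.4851, 0.1691, 0.0534]
ft_force: [-2.9, -0.7, 13.6]
```

```bash
python3 -m handwheel '0 0 0 0 0 0 -.3;0 0 0 0 0 0 -.3;0 0 0 0 0 0 -.3;0 0 0 0 0 0 -.3;0 0 0 0 0 -.5 -.3;0 0 0 0 0 -1.5 -.3;0 0 0 0 0 -2.5 -.3;0 0 0 0 0 -2.5 -.3'|grep -E "tcp|ft_f|wid"; python3 - <<'E'
from h import *
b=books()["red"];go([b[0]/1000,b[1]/1000,.13],b[4])
E
```

```text
tcp_pos: [0.4871, 0.1693, 0.1301]
ft_force: [-0.1, -0.2, 0.5]
width: 0.649
{'red': array([621.5, -41.7,  39. ,  59.5,  21.4]), 'yellow': array([ 622.3, -159.5,   40.2,   59.8,   -4.9]), 'orange': array([ 5.908e+02, -2.468e+02,  3.830e+01,  5.900e+01,  3.000e-01])}
turnz -1.75 (alt 20.75) shift [-7.55  3.58 -0.04] | t 28.8 tcp [485.9 169.2 128.5] yawy 7.4 tilt [0.003 0.   ] F [-0.2 -0.9 -1.3] w 60 g 0 q1 0.12 q6 -0.01
```

```bash
python3 -m handwheel '0 0 -.4 -1.2 .6 0 -.3;0 0 -.8 -2.6 1.2 0 -.3;0 0 -1.2 -4 1.9 0 -.3;0 0 -1.75 -5.4 2.6 0 -.3;0 0 -1.75 -6.7 3.2 0 -.3;0 0 -1.75 -7.55 3.6 0 -.3;0 0 -1.75 -7.55 3.6 .5 -.3;0 0 -1.75 -7.55 3.6 1 -.3'|grep -E "tcp|ft_f";python3 - <<'E'
from h import *
go([.6222,-.0415,.0385],21.4)
E
```

```text
tcp_pos: [0.6198, -0.0407, 0.0947]
ft_force: [-0.3, -0.1, -0.1]
turnz 0.00 (alt -22.50) shift [-0.06  0.07  1.87] | t 29.8 tcp [619.8 -40.7  94.7] yawy 21.4 tilt [-0.003  0.001] F [-0.3 -0.1 -0.1] w 60 g 0 q1 -0.25 q6 -0.62
```

```bash
python3 -m handwheel '0 0 0 0 .07 .7 -.3;0 0 0 0 .07 1.4 -.3;0 0 0 0 .07 1.87 -.3;0 0 0 0 .07 1.87 -.3;0 0 0 0 .07 1.87 1;0 0 0 0 .07 1.87 1;0 0 0 0 .07 1.87 1;0 0 0 0 .07 1.87 1' 15; python3 -m handwheel '0 0 0 0 0 0 1;0 0 0 0 0 -1 1;0 0 0 0 0 -2 1;0 0 0 0 0 -3 1;0 0 0 0 0 -3 1;0 0 0 0 0 -3 1'; python3 - <<'E'
from h import *
go(pr(-13,0,130),7.4)
E
```

```text
t: 30.75
tcp_pos: [0.6237, -0.041, 0.0417]
eef_rot: [0.564, 0.826, 0.0, 0.001]
ft_force: [-0.4, 0.2, 4.4]
width: 0.426
grip_force: 15.0
t: 31.5
tcp_pos: [0.6226, -0.0407, 0.1297]
eef_rot: [0.563, 0.826, -0.0, -0.001]
ft_force: [-0.9, 0.0, -0.3]
width: 0.427
grip_force: 15.0
turnz 1.75 (alt -20.75) shift [ 7.67  0.21 -0.  ] | t 31.5 tcp [622.6 -40.7 129.7] yawy 21.4 tilt [-0.002  0.   ] F [-0.9  0.  -0.3] w 40 g 15 q1 -0.24 q6 -0.62
```

```bash
python3 -m handwheel '0 0 .3 1.2 0 0 1;0 0 .6 2.6 .1 0 1;0 0 1 4 .1 0 1;0 0 1.4 5.4 .15 0 1;0 0 1.75 6.7 .2 0 1;0 0 1.75 7.4 .22 0 1;0 0 1.75 7.68 .25 0 1;0 0 1.75 7.68 .25 0 1'|grep -E "tcp|ft_f"; python3 -m handwheel '0 0 0 0 0 0 1;0 0 0 0 0 0 1'|grep tcp; python3 - <<'E'
from h import *
go(pr(-10.5,0,58),7.4)
c=ctrl.camera("top");m=mask(c,"blue",(195,180,255,275));k=big(m);print(rect(c,k,.036))
P=(rect(c,k,.036)[:2]/1000-PC)*1000;print(P@PX,P@PY)
E
```

```text
tcp_pos: [0.5463, 0.1761, 0.1305]
ft_force: [0.6, -0.4, -0.1]
tcp_pos: [0.5467, 0.1754, 0.1309]
turnz -0.01 (alt 22.49) shift [0.02 0.02 2.43] | t 32.8 tcp [546.7 175.4 130.9] yawy 7.3 tilt [ 0. -0.] F [ 0.4  0.2 -0. ] w 40 g 15 q1 0.12 q6 -0.01
[550.8 214.9  46.6 113.    2.9]
-1.8143619163081386 38.050599086435575
```

```bash
python3 -m handwheel '0 0 0 0.02 .02 .8 1;0 0 0 .02 .02 1.6 1;0 0 0 .02 .02 2.1 1;0 0 0 .02 .02 2.43 1;0 0 0 .02 .02 2.5 1;0 0 0 .02 .02 2.5 1'|grep -E "tcp|ft_f";python3 -m handwheel '0 0 0 0 0 .05 1;0 0 0 0 0 .08 1;0 0 0 0 0 .08 1;0 0 0 0 0 .08 1'|grep -E "tcp|ft_f"
```

```text
tcp_pos: [0.5471, 0.1771, 0.0563]
ft_force: [-0.9, 1.1, 0.8]
tcp_pos: [0.5469, 0.1771, 0.0537]
ft_force: [0.9, 0.6, 1.3]
```

```bash
python3 -m handwheel '0 0 0 0 0 .03 1;0 0 0 0 0 .03 0;0 0 0 0 0 .03 0;0 0 0 0 0 .03 0;0 0 0 0 0 -.5 0;0 0 0 0 0 -1.5 0;0 0 0 0 0 -2.5 0;0 0 0 0 0 -2.5 0'|grep -E "tcp|ft_f|wid"; python3 -m handwheel '0 0 0 0 .8 0 1;0 0 0 0 1.45 0 1;0 0 0 0 1.45 0 1;0 0 0 0 1.45 0 1;0 0 0 0 1.45 0 1;0 0 0 0 1.45 0 1'|grep -E "tcp|ft_f|wid"; python3 - <<'E'
from h import *
go(pr(32,0,40),7.4)
c=ctrl.camera("top");cv2.imwrite("pics/t3.png",cv2.resize(c["img"][165:280,160:275,::-1],None,fx=5,fy=5))
E
```

```text
tcp_pos: [0.5488, 0.1774, 0.1319]
ft_force: [-0.3, 0.1, -0.6]
width: 0.504
tcp_pos: [0.5893, 0.1827, 0.1285]
ft_force: [0.5, -0.6, 0.3]
width: 0.006
turnz 0.00 (alt -22.50) shift [-0.04 -0.01  2.95] | t 35.8 tcp [589.3 182.7 128.5] yawy 7.4 tilt [-0. -0.] F [ 0.5 -0.6  0.3] w 1 g 0 q1 0.12 q6 -0.01
```

View pics/t3.png

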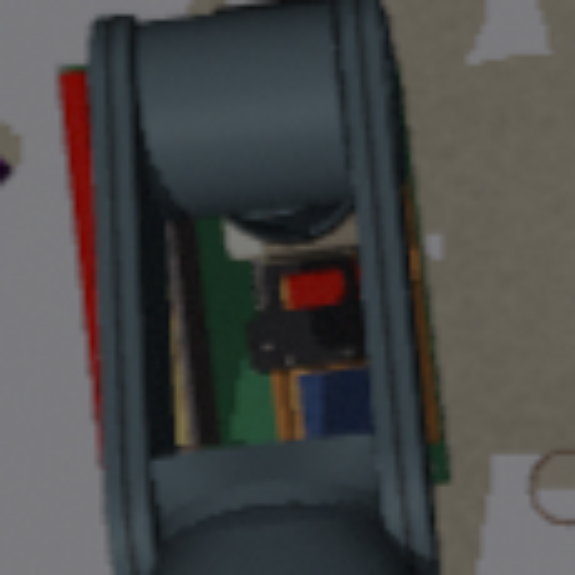

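Through the arm, the blue book is visible lying at the −x end of the tray and red beyond it, both parallel to the tray.

```bash
python3 -m handwheel '0 0 0 0 0 1 1;0 0 0 0 0 2 1;0 0 0 0 0 2.7 1;0 0 0 0 0 2.95 1;0 0 0 0 0 2.95 1;0 0 0 0 0 2.95 1'|grep -E "tcp|ft_f|wid"; python3 -m handwheel '0 0 0 0 -.15 0 1;0 0 0 0 -.3 0 1;0 0 0 0 -.45 0 1;0 0 0 0 -.6 0 1;0 0 0 0 -.75 0 1;0 0 0 0 -.88 0 1;0 0 0 0 -.88 0 1'|grep -E "tcp|ft_f|wid"; python3 -c "
from h import *
go(pr(5.5,0,130),7.4)"
```

```text
tcp_pos: [0.5906, 0.1828, 0.041]
ft_force: [-0.8, -0.1, 0.1]
width: 0.002
tcp_pos: [0.5629, 0.1792, 0.0398]
ft_force: [-0.2, 0.1, 0.7]
width: 0.004
turnz 0.00 (alt -22.50) shift [-0.04 -0.01 -3.01] | t 37.5 tcp [562.9 179.2  39.8] yawy 7.4 tilt [-0.001 -0.   ] F [-0.2  0.1  0.7] w 0 g 0 q1 0.12 q6 -0.01
```

```bash
python3 -m handwheel '0 0 0 0 .1 0 1;0 0 0 0 .1 -1 1;0 0 0 0 .1 -2 1;0 0 0 -.5 .1 -3 1;0 0 0 -2 .1 -3 0;0 0 0 -3.5 .1 -3 -.3;0 0 0 -4 .1 -3 -.3;0 0 0 -4 .1 -3 -.3'|grep -E "tcp|ft_f|wid"; python3 - <<'E'
from h import *
b=books()["yellow"];go([b[0]/1000+.001,b[1]/1000,.10],b[4])
c=ctrl.camera("top");cv2.imwrite("pics/t4.png",cv2.resize(c["img"][165:280,160:275,::-1],None,fx=4,fy=4))
E
```

```text
tcp_pos: [0.5822, 0.0601, 0.1297]
ft_force: [-0.5, 0.8, 0.5]
width: 0.386
{'yellow': array([ 622.3, -159.5,   40.2,   59.8,   -4.9]), 'orange': array([ 5.908e+02, -2.468e+02,  3.830e+01,  5.900e+01,  3.000e-01])}
turnz 1.53 (alt -20.97) shift [-7.47  0.43  0.98] | t 38.5 tcp [581.9  61.  129.7] yawy 7.4 tilt [-0.001  0.001] F [-0.3  0.6 -0.1] w 40 g 0 q1 -0.09 q6 -0.22
```

View pics/t4.png

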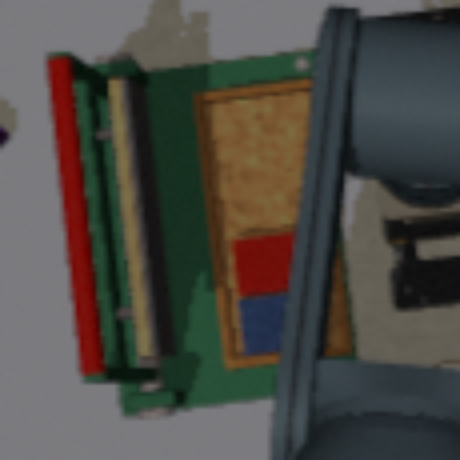

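Blue and red now lie snug side by side at the −x end of the tray. Yellow is next.

```bash
python3 -m handwheel '0 0 .4 -1.2 .1 0 -.3;0 0 .8 -2.6 .2 0 -.3;0 0 1.2 -4 .3 0 -.3;0 0 1.53 -5.4 .3 0 -.3;0 0 1.53 -6.7 .4 0 -.3;0 0 1.53 -7.47 .43 .5 -.3;0 0 1.53 -7.47 .43 .98 -.3;0 0 1.53 -7.47 .43 .98 -.3'|grep -E "tcp|ft_f|wid";python3 - <<'E'
from h import *
go([.6233,-.1595,.040],-4.9)
E
```

```text
tcp_pos: [0.6221, -0.1575, 0.0979]
ft_force: [0.3, 0.9, 0.1]
width: 0.647
turnz 0.02 (alt -22.48) shift [-0.07  0.06  1.93] | t 39.6 tcp [ 622.1 -157.5   97.9] yawy -4.8 tilt [-0.005  0.003] F [0.3 0.9 0.1] w 60 g 0 q1 -0.42 q6 -0.34
```

```bash
python3 -m handwheel '0 0 0 0 .04 .7 -.3;0 0 0 0 .04 1.4 -.3;0 0 0 0 .04 1.95 -.3;0 0 0 0 .04 1.95 -.3;0 0 0 0 .04 1.95 1;0 0 0 0 .04 1.95 1;0 0 0 0 .04 1.95 1;0 0 0 0 .04 1.95 1' 15; python3 -m handwheel '0 0 0 0 0 0 1;0 0 0 0 0 -1 1;0 0 0 0 0 -2 1;0 0 0 0 0 -3 1;0 0 0 0 0 -3 1;0 0 0 0 0 -3 1'; python3 - <<'E'
from h import *
go(pr(29.5,0,130),7.4)
E
```

```text
t: 40.58
tcp_pos: [0.6254, -0.1602, 0.0429]
eef_rot: [0.736, 0.677, 0.0, 0.001]
ft_force: [-1.1, 0.4, 3.7]
width: 0.423
grip_force: 15.0
t: 41.32
tcp_pos: [0.6243, -0.1598, 0.1308]
eef_rot: [0.736, 0.677, -0.0, -0.001]
ft_force: [-0.3, 0.6, -1.6]
width: 0.423
grip_force: 15.0
turnz -1.53 (alt 20.97) shift [11.22 -2.21  0.04] | t 41.3 tcp [ 624.3 -159.8  130.8] yawy -4.8 tilt [-0.002  0.001] F [-0.3  0.6 -1.6] w 39 g 15 q1 -0.42 q6 -0.34
```

```bash
python3 -m handwheel '0 0 -.2 1.2 -.2 0 1;0 0 -.4 2.6 -.5 0 1;0 0 -.6 4 -.8 0 1;0 0 -.9 5.5 -1.1 0 1;0 0 -1.2 7 -1.4 0 1;0 0 -1.53 8.5 -1.7 0 1;0 0 -1.53 10 -2 0 1;0 0 -1.53 11.22 -2.21 0 1'|grep -E "tcp|ft_f"; python3 -m handwheel '0 0 0 0 0 0 1;0 0 0 0 0 0 1;0 0 0 0 0 0 1'|grep tcp; python3 - <<'E'
from h import *
go(pr(29.5,0,57),7.4)
E
```

```text
tcp_pos: [0.5856, 0.1826, 0.1299]
ft_force: [0.7, -0.9, -1.3]
tcp_pos: [0.5872, 0.1797, 0.1314]
turnz -0.01 (alt 22.49) shift [ 0.05 -0.01  2.48] | t 42.7 tcp [587.2 179.7 131.4] yawy 7.3 tilt [-0.001 -0.   ] F [-0.2 -0.4  0. ] w 40 g 15 q1 0.12 q6 -0.01
```

```bash
python3 -m handwheel '0 0 0 0.05 0 .8 1;0 0 0 .05 0 1.6 1;0 0 0 .05 0 2.1 1;0 0 0 .05 0 2.45 1;0 0 0 .05 0 2.52 1;0 0 0 .05 0 2.52 1;0 0 0 .05 0 2.52 1'|grep -E "tcp|ft_f";python3 -m handwheel '0 0 0 0 0 .03 1;0 0 0 0 0 .06 1;0 0 0 0 0 .06 1;0 0 0 0 0 .06 1'|grep -E "tcp|ft_f"; python3 -c "
from h import *
go(pr(29.5,0,54),7.4)"
```

```text
tcp_pos: [0.5876, 0.1826, 0.0572]
ft_force: [-0.1, -0.2, -0.5]
tcp_pos: [0.5872, 0.1825, 0.055]
ft_force: [-0.7, 0.6, 2.4]
turnz 0.00 (alt -22.50) shift [-0.04 -0.02  0.03] | t 44.1 tcp [587.2 182.5  55. ] yawy 7.4 tilt [0. 0.] F [-0.7  0.6  2.4] w 39 g 15 q1 0.12 q6 -0.01
```

```bash
python3 -m handwheel '0 0 0 0 0 .03 1;0 0 0 0 0 .03 0;0 0 0 0 0 .03 0;0 0 0 0 0 .03 0;0 0 0 0 0 -.5 0;0 0 0 0 0 -1.5 0;0 0 0 0 0 -2.5 0;0 0 0 0 0 -2.5 0'|grep -E "tcp|ft_f|wid"; python3 -m handwheel '0 0 0 0 .8 0 1;0 0 0 0 1.4 0 1;0 0 0 0 1.4 0 1;0 0 0 0 1.4 0 1;0 0 0 0 1.4 0 1;0 0 0 0 1.4 0 1'|grep -E "tcp|ft_f|wid"; python3 - <<'E'
from h import *
go(pr(71.5,0,40),7.4)
E
```

```text
tcp_pos: [0.5892, 0.1828, 0.1334]
ft_force: [-0.3, 0.5, 0.4]
width: 0.5
tcp_pos: [0.6283, 0.1879, 0.1297]
ft_force: [-0.3, -0.3, 0.4]
width: 0.001
turnz 0.00 (alt -22.50) shift [-0.04 -0.    2.99] | t 45.8 tcp [628.3 187.9 129.7] yawy 7.4 tilt [-0.  0.] F [-0.3 -0.3  0.4] w 0 g 0 q1 0.12 q6 -0.01
```

```bash
python3 -m handwheel '0 0 0 0 0 1 1;0 0 0 0 0 2 1;0 0 0 0 0 2.7 1;0 0 0 0 0 2.97 1;0 0 0 0 0 2.97 1;0 0 0 0 0 2.97 1'|grep -E "tcp|ft_f|wid"; python3 -m handwheel '0 0 0 0 -.15 0 1;0 0 0 0 -.3 0 1;0 0 0 0 -.45 0 1;0 0 0 0 -.6 0 1;0 0 0 0 -.75 0 1;0 0 0 0 -.9 0 1;0 0 0 0 -.9 0 1'|grep -E "tcp|ft_f|wid";python3 -m handwheel '0 0 0 0 .1 0 1;0 0 0 0 .1 -1 1;0 0 0 0 .1 -2 1;0 0 0 -.5 .1 -3 1;0 0 0 -2 .1 -3 0;0 0 0 -3.5 .1 -3 -.3;0 0 0 -5 0 -3 -.3;0 0 0 -5 0 -3 -.3'|grep -E "tcp|ft_f|wid"; python3 - <<'E'
from h import *
b=books()["orange"];go([b[0]/1000+.001,b[1]/1000,.11],b[4])
c=ctrl.camera("top");cv2.imwrite("pics/t5.png",cv2.resize(c["img"][165:280,160:275,::-1],None,fx=4,fy=4))
E
```

```text
tcp_pos: [0.6295, 0.188, 0.0417]
ft_force: [0.2, -0.0, -0.2]
width: 0.005
tcp_pos: [0.6013, 0.1843, 0.0404]
ft_force: [-0.6, 0.1, -0.7]
width: 0.003
tcp_pos: [0.6217, 0.0324, 0.1303]
ft_force: [0.4, 0.1, -0.1]
width: 0.388
{'orange': array([ 5.908e+02, -2.468e+02,  3.830e+01,  5.900e+01,  3.000e-01])}
turnz 0.87 (alt -21.63) shift [-9.17 -2.16  0.67] | t 48.5 tcp [621.4  34.2 130.3] yawy 7.2 tilt [-0.001  0.   ] F [ 0.6 -0.6 -0.6] w 40 g 0 q1 -0.12 q6 -0.25
```

View pics/t5.png

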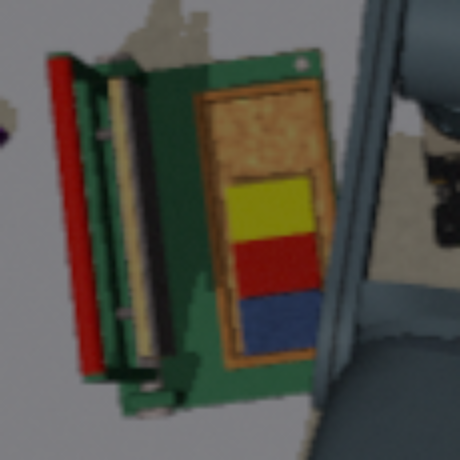

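Blue, red and yellow lie in a snug row, leaving the +x end of the tray free. Orange is next.

```bash
python3 -m handwheel '0 0 .2 -1.4 -.3 0 -.3;0 0 .4 -2.8 -.6 0 -.3;0 0 .6 -4.2 -1 0 -.3;0 0 .87 -5.6 -1.3 0 -.3;0 0 .87 -7 -1.6 0 -.3;0 0 .87 -8.3 -1.9 0 -.3;0 0 .87 -9.17 -2.16 0.3 -.3;0 0 .87 -9.17 -2.16 .67 -.3'|grep -E "tcp|ft_f|wid";python3 -m handwheel '0 0 0 0 0 0 -.3;0 0 0 0 0 0 -.3'|grep -E "tcp";python3 - <<'E'
from h import *
go([.5918,-.2468,.0415],0.3)
E
```

```text
tcp_pos: [0.5929, -0.2461, 0.1101]
ft_force: [0.5, -0.2, -0.1]
width: 0.652
tcp_pos: [0.5929, -0.2438, 0.1105]
turnz 0.03 (alt -22.47) shift [-0.1  -0.04  2.3 ] | t 49.8 tcp [ 592.9 -243.8  110.5] yawy 0.6 tilt [-0.     0.001] F [-0.  -0.5  1.1] w 60 g 0 q1 -0.56 q6 -0.57
```

```bash
python3 -m handwheel '0 0 0 -.07 -.04 .8 -.3;0 0 0 -.07 -.04 1.6 -.3;0 0 0 -.07 -.04 2.3 -.3;0 0 0 -.07 -.04 2.3 -.3;0 0 0 -.07 -.04 2.3 1;0 0 0 -.07 -.04 2.3 1;0 0 0 -.07 -.04 2.3 1;0 0 0 -.07 -.04 2.3 1' 15; python3 -m handwheel '0 0 0 0 0 0 1;0 0 0 0 0 -1 1;0 0 0 0 0 -2 1;0 0 0 0 0 -3 1;0 0 0 0 0 -3 1;0 0 0 0 0 -3 1'; python3 - <<'E'
from h import *
go(pr(73,0,130),7.4)
E
```

```text
t: 50.8
tcp_pos: [0.592, -0.2479, 0.0427]
eef_rot: [0.704, 0.71, 0.0, 0.001]
ft_force: [-1.3, 0.9, 6.4]
width: 0.425
grip_force: 14.8
t: 51.55
tcp_pos: [0.5907, -0.2474, 0.1304]
eef_rot: [0.704, 0.71, -0.0, -0.001]
ft_force: [1.0, -0.0, -0.8]
width: 0.427
grip_force: 14.8
turnz -0.87 (alt 21.63) shift [14.46  1.42  0.02] | t 51.5 tcp [ 590.7 -247.4  130.4] yawy 0.4 tilt [-0.001  0.001] F [ 1.  -0.  -0.8] w 40 g 15 q1 -0.57 q6 -0.58
```

```bash
python3 -m handwheel '0 0 -.1 1.2 .1 0 1;0 0 -.2 2.8 .3 0 1;0 0 -.4 4.4 .4 0 1;0 0 -.6 6.1 .6 0 1;0 0 -.87 7.8 .8 0 1;0 0 -.87 9.5 .9 0 1;0 0 -.87 11.2 1.1 0 1;0 0 -.87 12.9 1.25 0 1'|grep -E "tcp|ft_f"; python3 - <<'E'
from h import *
go(pr(71,0,130),7.4)
E
```

```text
tcp_pos: [0.6248, 0.1412, 0.1293]
ft_force: [0.1, 0.6, -1.1]
turnz -0.00 (alt 22.50) shift [ 1.49  0.3  -0.02] | t 52.5 tcp [624.8 141.2 129.3] yawy 7.4 tilt [-0.003 -0.   ] F [ 0.1  0.6 -1.1] w 40 g 15 q1 0.05 q6 -0.08
```

```bash
python3 -m handwheel '0 0 0 .9 .1 0 1;0 0 0 1.45 .22 0 1;0 0 0 1.5 .22 0 1;0 0 0 1.5 .22 0 1;0 0 0 1.5 .22 0 1'|grep -E "tcp"; python3 - <<'E'
from h import *
go(pr(71,0,57.5),7.4)
E
```

```text
tcp_pos: [0.6267, 0.1838, 0.1314]
turnz -0.01 (alt 22.49) shift [0.09 0.05 2.46] | t 53.2 tcp [626.7 183.8 131.4] yawy 7.3 tilt [-0. -0.] F [-0.4 -0.5 -0.5] w 40 g 15 q1 0.11 q6 -0.01
```

```bash
python3 -m handwheel '0 0 0 0.09 .04 .8 1;0 0 0 .09 .04 1.6 1;0 0 0 .09 .04 2.1 1;0 0 0 .09 .04 2.45 1;0 0 0 .09 .04 2.5 1;0 0 0 .09 .04 2.5 1;0 0 0 .09 .04 2.5 1'|grep -E "tcp|ft_f";python3 -m handwheel '0 0 0 0 0 .03 1;0 0 0 0 0 .07 1;0 0 0 0 0 .07 1;0 0 0 0 0 .07 1'|grep -E "tcp|ft_f"; python3 -c "
from h import *
go(pr(71,0,54),7.4)"
```

```text
tcp_pos: [0.6279, 0.1881, 0.0573]
ft_force: [0.5, 0.0, -0.6]
tcp_pos: [0.6276, 0.188, 0.0547]
ft_force: [-0.8, 0.1, 2.8]
turnz 0.00 (alt -22.50) shift [-0.05  0.01  0.02] | t 54.5 tcp [627.6 188.   54.7] yawy 7.4 tilt [0.001 0.   ] F [-0.8  0.1  2.8] w 40 g 15 q1 0.12 q6 -0.01
```

```bash
python3 -m handwheel '0 0 0 0 0 .03 1;0 0 0 0 0 .03 0;0 0 0 0 0 .03 0;0 0 0 0 0 .03 0;0 0 0 0 0 -.5 0;0 0 0 0 0 -1.5 0;0 0 0 0 0 -2.5 0;0 0 0 0 0 -2.5 0'|grep -E "tcp|ft_f|wid"; python3 -m handwheel '0 0 0 -1 0 -1 -.3;0 0 0 -2.5 0 -2 -.3;0 0 0 -4 0 -4 -.3;0 0 0 -5.5 0 -5 -.3;0 0 0 -7 0 -6 -.3;0 0 0 -7 0 -6 -.3'|grep -E "tcp|ft_f|wid"; python3 - <<'E'
from h import *
c=ctrl.camera("top");cv2.imwrite("pics/t6.png",cv2.resize(c["img"][165:280,160:275,::-1],None,fx=4,fy=4))
k=big(mask(c,"red",(165,170,200,265))).astype(np.float32);r=cv2.minAreaRect(k);print(plane(c,*r[0],.239)*1000,r)
print(pr(0,109,239))
go(pr(0,109,320),97.4)
E
```

```text
tcp_pos: [0.6295, 0.1883, 0.1333]
ft_force: [-0.4, 1.2, -0.1]
width: 0.503
tcp_pos: [0.6557, -0.0243, 0.3116]
ft_force: [0.4, 0.0, -0.5]
width: 0.651
[542.56492794 285.39105395 239.        ] ((178.54879760742188, 218.43902587890625), (79.40028381347656, 5.632008075714111), 83.6598129272461)
[0.54346128 0.28549216 0.239     ]
turnz 11.23 (alt -11.27) shift [10.64 -2.39 -0.35] | t 56.4 tcp [654.8 -22.1 309.6] yawy 7.2 tilt [ 0.001 -0.   ] F [ 0.7  0.4 -0.2] w 61 g 0 q1 -0.20 q6 -0.33
```

View pics/t6.png

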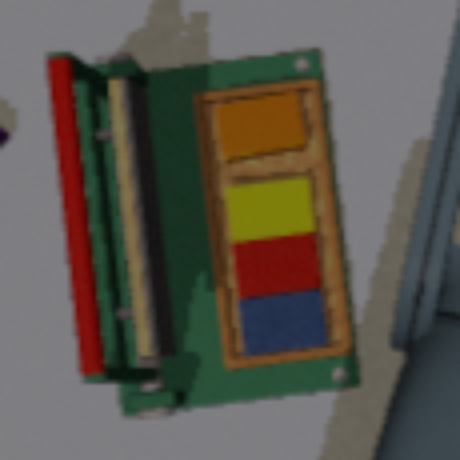

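All four books lie flat and singly in the tray. The handle is where the press pose predicts, so now the lever.

```bash
python3 -m handwheel '0 0 -1.25 1.3 -.3 0 -.3;0 0 -2.5 2.6 -.6 0 -.3;0 0 -3.75 4 -.9 -.1 -.3;0 0 -5 5.4 -1.2 -.2 -.3;0 0 -6.25 6.8 -1.5 -.3 -.3;0 0 -7.5 8.2 -1.8 -.35 -.3;0 0 -8.75 9.5 -2.1 -.35 -.3;0 0 -10 10.64 -2.39 -.35 -.3'|grep -E "tcp|ft_f|wid"; python3 -m handwheel '0 0 -1.2 0 0 0 -.3;0 0 -1.2 0 0 0 -.3;0 0 -1.2 0 0 0 -.3;0 0 -1.2 0 0 0 -.3'|grep -E "tcp|ft_f|wid"; python3 - <<'E'
from h import *
go(pr(0,109,244),97.4)
E
```

```text
tcp_pos: [0.5398, 0.2896, 0.3178]
ft_force: [-0.7, 0.3, 0.4]
width: 0.648
tcp_pos: [0.5421, 0.2867, 0.3194]
ft_force: [0.3, -0.1, -0.7]
width: 0.652
turnz -0.07 (alt 22.43) shift [-0.04 -0.05  2.51] | t 57.9 tcp [542.1 286.7 319.4] yawy 96.9 tilt [-0.001 -0.   ] F [ 0.3 -0.1 -0.7] w 61 g 0 q1 0.30 q6 -1.39
```

```bash
python3 -m handwheel '0 0 -.07 -.04 -.05 .8 -.3;0 0 -.07 -.04 -.05 1.6 -.3;0 0 -.07 -.04 -.05 2.3 -.3;0 0 -.07 -.04 -.05 2.52 -.3;0 0 -.07 -.04 -.05 2.52 -.3;0 0 -.07 -.04 -.05 2.52 -.3'|grep -E "tcp|ft_f|wid"; python3 -m handwheel '0 0 0 0 0 0 1;0 0 0 0 0 0 1;0 0 0 0 0 0 1;0 0 0 0 0 0 1;0 0 0 0 0 0 1;0 0 0 0 0 0 1;0 0 0 0 0 0 1;0 0 0 0 0 0 1' 25; python3 - <<'E'
from h import *
go(pr(0,109,242.4),97.4)
s=ctrl.camera("scene");cv2.imwrite("pics/s5.png",cv2.resize(s["img"][130:330,230:430,::-1],None,fx=3,fy=3))
f=lambda q:np.array([95-175*np.sin(q-.08),65+175*np.cos(q-.08)])
for a in np.arange(0,1.65,.4125): print([tuple(np.round((f(a+.4125*k/8)-f(a))*[1,-1]/30,2)) for k in range(1,9)])
E
```

```text
tcp_pos: [0.5442, 0.2857, 0.2454]
ft_force: [-0.1, -0.9, 0.0]
width: 0.647
t: 59.6
tcp_pos: [0.5437, 0.2844, 0.2442]
eef_rot: [-0.066, 0.998, -0.001, -0.0]
ft_force: [0.6, -5.5, 1.0]
width: 0.163
grip_force: 25.0
turnz 0.02 (alt -22.48) shift [0.   0.04 0.06] | t 59.6 tcp [543.7 284.4 244.2] yawy 97.5 tilt [-0.    -0.002] F [ 0.6 -5.5  1. ] w 15 g 25 q1 0.30 q6 -1.40
[(np.float64(-0.3), np.float64(-0.02)), (np.float64(-0.6), np.float64(-0.02)), (np.float64(-0.9), np.float64(-0.0)), (np.float64(-1.2), np.float64(0.03)), (np.float64(-1.5), np.float64(0.07)), (np.float64(-1.79), np.float64(0.13)), (np.float64(-2.08), np.float64(0.21)), (np.float64(-2.37), np.float64(0.3))]
[(np.float64(-0.28), np.float64(0.11)), (np.float64(-0.56), np.float64(0.23)), (np.float64(-0.83), np.float64(0.36)), (np.float64(-1.09), np.float64(0.51)), (np.float64(-1.34), np.float64(0.67)), (np.float64(-1.59), np.float64(0.84)), (np.float64(-1.82), np.float64(1.03)), (np.float64(-2.05), np.float64(1.23))]
[(np.float64(-0.22), np.float64(0.21)), (np.float64(-0.42), np.float64(0.43)), (np.float64(-0.61), np.float64(0.66)), (np.float64(-0.79), np.float64(0.9)), (np.float64(-0.96), np.float64(1.15)), (np.float64(-1.12), np.float64(1.41)), (np.float64(-1.26), np.float64(1.67)), (np.float64(-1.39), np.float64(1.95))]
[(np.float64(-0.11), np.float64(0.28)), (np.float64(-0.21), np.float64(0.56)), (np.float64(-0.3), np.float64(0.85)), (np.float64(-0.37), np.float64(1.14)), (np.float64(-0.42), np.float64(1.44)), (np.float64(-0.46), np.float64(1.74)), (np.float64(-0.48), np.float64(2.04)), (np.float64(-0.49), np.float64(2.34))]
```

View pics/s5.png

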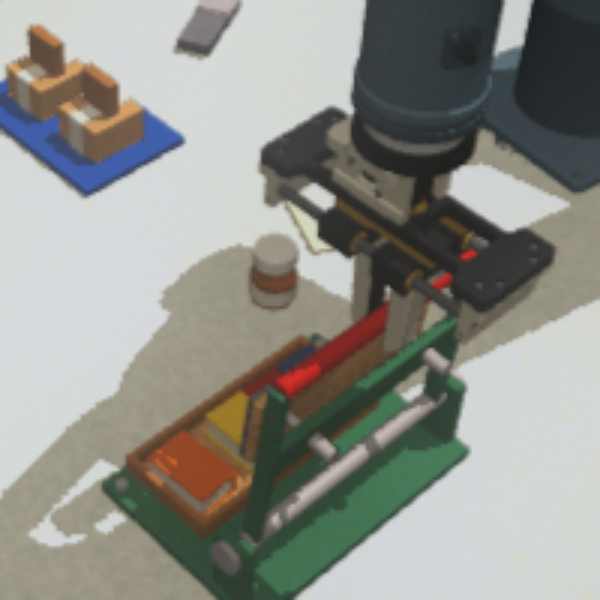

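The fingers grip the red bar from either side, the arms and pad are clear, and the books lie flat. Pulling down along the arc.

```bash
python3 -m handwheel '0 0 0 0 -.3 -.02 1;0 0 0 0 -.6 -.02 1;0 0 0 0 -.9 0 1;0 0 0 0 -1.2 .03 1;0 0 0 0 -1.5 .07 1;0 0 0 0 -1.79 .13 1;0 0 0 0 -2.08 .21 1;0 0 0 0 -2.37 .3 1' 25|grep -E "tcp|ft_f|wid";python3 -m handwheel '0 0 0 0 -.28 .11 1;0 0 0 0 -.56 .23 1;0 0 0 0 -.83 .36 1;0 0 0 0 -1.09 .51 1;0 0 0 0 -1.34 .67 1;0 0 0 0 -1.59 .84 1;0 0 0 0 -1.82 1.03 1;0 0 0 0 -2.05 1.23 1'|grep -E "tcp|ft_f|wid"; python3 - <<'E'
from h import *
f=lambda q:[0,95-175*np.sin(q-.08),68+175*np.cos(q-.08)]
go(pr(*f(.825)),97.4)
E
```

```text
tcp_pos: [0.5526, 0.2163, 0.2364]
ft_force: [-3.4, 5.5, 5.6]
width: 0.166
tcp_pos: [0.5606, 0.1554, 0.1993]
ft_force: [-2.8, 6.1, 6.8]
width: 0.164
turnz 0.02 (alt -22.48) shift [ 0.01 -0.05  0.09] | t 61.6 tcp [560.6 155.4 199.3] yawy 97.6 tilt [0.    0.003] F [-2.8  6.1  6.8] w 15 g 25 q1 0.08 q6 -1.63
```

```bash
python3 -m handwheel '0 0 0 0 -.22 .21 1;0 0 0 0 -.42 .43 1;0 0 0 0 -.61 .66 1;0 0 0 0 -.79 .9 1;0 0 0 0 -.96 1.15 1;0 0 0 0 -1.12 1.41 1;0 0 0 0 -1.26 1.67 1;0 0 0 0 -1.39 1.95 1' 40|grep -E "tcp|ft_f|wid";python3 -m handwheel '0 0 0 0 -.11 .28 1;0 0 0 0 -.21 .56 1;0 0 0 0 -.3 .85 1;0 0 0 0 -.37 1.14 1;0 0 0 0 -.42 1.44 1;0 0 0 0 -.46 1.74 1;0 0 0 0 -.48 2.04 1;0 0 0 0 -.49 2.3 1'|grep -E "tcp|ft_f|wid"; python3 -m handwheel '0 0 0 0 0 .05 1;0 0 0 0 0 .05 1'|grep -E "tcp|ft_f|wid"; python3 - <<'E'
from h import *
f=lambda q:[0,95-175*np.sin(q-.08),68+175*np.cos(q-.08)]
go(pr(*f(1.65)),97.4)
E
```

```text
tcp_pos: [0.5661, 0.1138, 0.1412]
ft_force: [-4.5, 4.6, 9.8]
width: 0.159
tcp_pos: [0.5683, 0.0968, 0.0724]
ft_force: [-5.7, -5.0, 13.8]
width: 0.162
tcp_pos: [0.5683, 0.0967, 0.0708]
ft_force: [-5.6, -4.0, 11.5]
width: 0.161
turnz 0.02 (alt -22.48) shift [0.01 0.05 0.09] | t 63.9 tcp [568.3  96.7  70.8] yawy 97.6 tilt [ 0.    -0.002] F [-5.6 -4.  11.5] w 15 g 40 q1 -0.02 q6 -1.73
```

```bash
for i in 1 2; do python3 -m handwheel '0 0 0 0 0 .03 1;0 0 0 0 0 .06 1;0 0 0 0 0 .06 1'|grep -E "tcp|ft_f|wid"; done
```

```text
tcp_pos: [0.5684, 0.0967, 0.0694]
ft_force: [-5.2, -4.4, 14.1]
width: 0.163
tcp_pos: [0.5684, 0.0966, 0.0678]
ft_force: [-6.0, -5.1, 14.4]
width: 0.161
```

```bash
for i in 1 2 3; do python3 -m handwheel '0 0 0 0 0 .03 1;0 0 0 0 0 .06 1;0 0 0 0 0 .06 1'|grep -E "tcp|ft_f|wid"; done; python3 - <<'E'
from h import *
s=ctrl.camera("scene");cv2.imwrite("pics/s6.png",cv2.resize(s["img"][130:330,230:430,::-1],None,fx=3,fy=3))
E
```

```text
tcp_pos: [0.5684, 0.0966, 0.0659]
ft_force: [-5.8, -5.2, 14.5]
width: 0.161
tcp_pos: [0.5684, 0.0965, 0.0642]
ft_force: [-6.4, -5.0, 14.1]
width: 0.161
tcp_pos: [0.5684, 0.0965, 0.0624]
ft_force: [-4.9, -5.4, 14.3]
width: 0.163
```

View pics/s6.png

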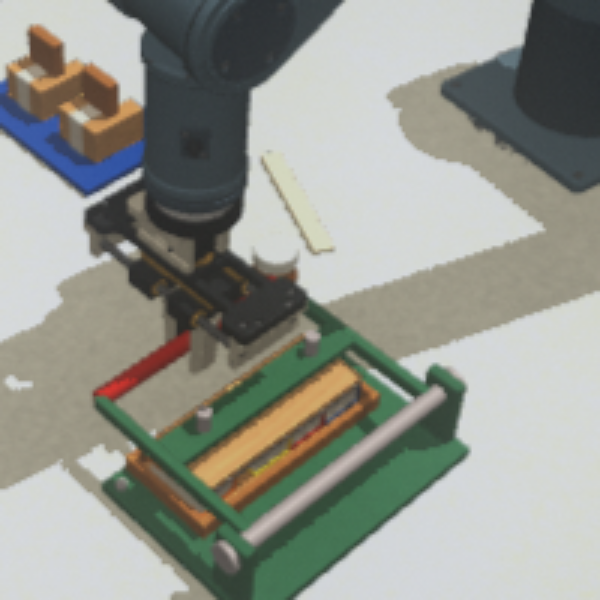

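The lever looks nearly level with the pad on the books. I'll check the bar's angle from its red centre line.

```bash
cat > lev.py <<'E'
from h import *
s=ctrl.camera("scene");m=mask(s,"red",(255,215,400,270))
cs,_=cv2.findContours(m,cv2.RETR_EXTERNAL,cv2.CHAIN_APPROX_NONE)
for k in cs:
    if len(k)<25: continue
    r=cv2.minAreaRect(k);u=np.array(r[0])
    f=lambda q,x:proj(s,pr(x,95-175*np.sin(q-.08),65+175*np.cos(q-.08)))
    res=[]
    for q in np.arange(-.1,1.85,.005):
        a,b=f(q,-95),f(q,95);d=(b-a)/np.linalg.norm(b-a);res.append((abs(d[0]*(u-a)[1]-d[1]*(u-a)[0]),q))
    print("q",min(res),u,r[1])
E
python3 lev.py
```

```text
q (np.float64(0.006437615800184204), np.float64(1.6000000000000014)) [278.15383911 252.23075867] (4.992301940917969, 36.61021423339844)
```

```bash
python3 -m handwheel '0 0 0 0 0 0 1;0 0 0 0 0 0 1;0 0 0 0 0 .1 1;0 0 0 0 0 .1 1' 60|grep -E "tcp|ft_f|wid|grip"; python3 lev.py;  python3 -m handwheel '0 0 0 0 0 .1 1;0 0 0 0 0 .1 1' 60|grep -E "tcp|ft_f|wid|grip"; python3 lev.py
```

```text
tcp_pos: [0.5685, 0.0965, 0.0605]
ft_force: [-8.3, -5.0, 22.5]
width: 0.156
grip_force: 60.0
q (np.float64(0.045437696728146904), np.float64(1.6100000000000014)) [278.15386963 252.73077393] (5.269651412963867, 36.055511474609375)
tcp_pos: [0.5685, 0.0965, 0.0593]
ft_force: [-13.5, -5.4, 35.6]
width: 0.16
grip_force: 60.0
q (np.float64(0.06134731971540219), np.float64(1.6200000000000014)) [278.30767822 252.96153259] (5.269651889801025, 36.055511474609375)
```

```bash
python3 -m handwheel '0 0 0 0 0 .08 1;0 0 0 0 0 .08 1;0 0 0 0 0 .08 1;0 0 0 0 0 .08 1' 60|grep -E "tcp|ft_f"; python3 lev.py
```

```text
tcp_pos: [0.5686, 0.0966, 0.0582]
ft_force: [-18.1, -5.0, 44.7]
q (np.float64(0.0026694678817094086), np.float64(0.49000000000000055)) [278.15380859 253.23074341] (4.992301940917969, 36.61021423339844)
```

```bash
python3 - <<'E'
from h import *
s=dict(ctrl.camera("scene"))
f=lambda q,x:proj(s,pr(x,95-175*np.sin(q-.08),65+175*np.cos(q-.08)))
def off(img,box,qs):
    t=dict(s);t["img"]=img;k=big(mask(t,"red",box));r=cv2.minAreaRect(k);u=np.array(r[0])
    for q in qs:
        a,b=f(q,-95),f(q,95);d=(b-a)/np.linalg.norm(b-a);print(q,"perp %.2f px"%(d[0]*(u-a)[1]-d[1]*(u-a)[0]),r[1])
off(cv2.imread("pics/scene0.png")[:,:,::-1].copy(),(300,205,400,265),[0])
off(s["img"],(255,215,400,270),[1.6,1.65])
E
```

```text
0 perp 2.04 px (7.782702922821045, 82.0870361328125)
1.6 perp -0.84 px (4.992301940917969, 36.61021423339844)
1.65 perp 1.10 px (4.992301940917969, 36.61021423339844)
```

```bash
python3 -m handwheel '0 0 0 0 0 .1 1;0 0 0 0 0 .1 1;0 0 0 0 0 .1 1;0 0 0 0 0 .1 1;0 0 0 0 0 .1 1;0 0 0 0 0 .1 1;0 0 0 0 0 .1 1;0 0 0 0 0 .1 1' 60|grep -E "tcp|ft_f"; python3 -m handwheel '0 0 0 0 0 0 1;0 0 0 0 0 0 1;0 0 0 0 0 0 1;0 0 0 0 0 0 1;0 0 0 0 0 0 1;0 0 0 0 0 0 1' |grep -E "tcp|ft_f";python3 - <<'E'
from h import *
s=ctrl.camera("scene");k=big(mask(s,"red",(255,215,400,270)));print(cv2.minAreaRect(k))
f=lambda q:np.array([95-175*np.sin(q-.08),65+175*np.cos(q-.08)])
for a in np.arange(1.65,.01,-.4125): print([tuple(map(float,np.round((f(a-.4125*k/8)-f(a))*[1,-1]/30,2))) for k in range(1,9)])
E
```

```text
tcp_pos: [0.5687, 0.0965, 0.057]
ft_force: [-22.7, -6.2, 59.6]
tcp_pos: [0.5687, 0.0966, 0.057]
ft_force: [-21.7, -6.7, 58.9]
((278.08807373046875, 253.60011291503906), (5.259252548217773, 36.05399703979492), 55.784297943115234)
[(0.01, -0.3), (0.03, -0.6), (0.07, -0.9), (0.12, -1.19), (0.19, -1.49), (0.28, -1.78), (0.38, -2.06), (0.49, -2.34)]
[(0.13, -0.27), (0.27, -0.54), (0.42, -0.8), (0.59, -1.04), (0.77, -1.28), (0.97, -1.52), (1.17, -1.74), (1.39, -1.95)]
[(0.23, -0.2), (0.46, -0.38), (0.71, -0.56), (0.96, -0.72), (1.22, -0.87), (1.49, -1.0), (1.77, -1.12), (2.05, -1.23)]
[(0.29, -0.09), (0.58, -0.17), (0.87, -0.23), (1.17, -0.27), (1.47, -0.3), (1.77, -0.32), (2.07, -0.32), (2.37, -0.3)]
```

```bash
python3 -m handwheel '0 0 0 0 0 -.1 1;0 0 0 0 0 -.2 1;0 0 0 0 0 -.27 1;0 0 0 0 0 -.27 1' 60|grep -E "tcp|ft_f"; python3 -m handwheel '0 0 0 0 .01 -.3 1;0 0 0 0 .03 -.6 1;0 0 0 0 .07 -.9 1;0 0 0 0 .12 -1.19 1;0 0 0 0 .19 -1.49 1;0 0 0 0 .28 -1.78 1;0 0 0 0 .38 -2.06 1;0 0 0 0 .49 -2.34 1'|grep -E "tcp|ft_f";python3 - <<'E'
from h import *
f=lambda q:[0,95-175*np.sin(q-.08),57+175*np.cos(q-.08)]
go(pr(*f(1.2375)),97.4)
E
```

```text
tcp_pos: [0.5685, 0.0965, 0.0601]
ft_force: [-7.9, -5.4, 21.2]
tcp_pos: [0.567, 0.1111, 0.1287]
ft_force: [-0.5, -3.3, 4.7]
turnz 0.02 (alt -22.48) shift [0.03 0.06 0.05] | t 70.6 tcp [567.  111.1 128.7] yawy 97.6 tilt [ 0.002 -0.003] F [-0.5 -3.3  4.7] w 15 g 60 q1 0.00 q6 -1.70
```

```bash
python3 -m handwheel '0 0 0 0 .13 -.27 1;0 0 0 0 .27 -.54 1;0 0 0 0 .42 -.8 1;0 0 0 0 .59 -1.04 1;0 0 0 0 .77 -1.28 1;0 0 0 0 .97 -1.52 1;0 0 0 0 1.17 -1.74 1;0 0 0 0 1.39 -1.95 1'|grep -E "tcp|ft_f|wid"; python3 -m handwheel '0 0 0 0 .23 -.2 1;0 0 0 0 .46 -.38 1;0 0 0 0 .71 -.56 1;0 0 0 0 .96 -.72 1;0 0 0 0 1.22 -.87 1;0 0 0 0 1.49 -1 1;0 0 0 0 1.77 -1.12 1;0 0 0 0 2.05 -1.23 1'|grep -E "tcp|ft_f|wid";python3 - <<'E'
from h import *
f=lambda q:[0,95-175*np.sin(q-.08),57+175*np.cos(q-.08)]
go(pr(*f(.4125)),97.4)
E
```

```text
tcp_pos: [0.5612, 0.1549, 0.1861]
ft_force: [1.2, -0.5, 1.4]
width: 0.154
tcp_pos: [0.5536, 0.2158, 0.223]
ft_force: [6.2, -1.1, 2.5]
width: 0.157
turnz 0.02 (alt -22.48) shift [ 0.04 -0.02  0.02] | t 72.6 tcp [553.6 215.8 223. ] yawy 97.6 tilt [0.002 0.   ] F [ 6.2 -1.1  2.5] w 15 g 60 q1 0.18 q6 -1.52
```

```bash
python3 -m handwheel '0 0 0 0 .29 -.09 1;0 0 0 0 .58 -.17 1;0 0 0 0 .87 -.23 1;0 0 0 0 1.17 -.27 1;0 0 0 0 1.47 -.3 1;0 0 0 0 1.77 -.32 1;0 0 0 0 2.05 -.32 1;0 0 0 0 2.25 -.3 1'|grep -E "tcp|ft_f|wid"; python3 -m handwheel '0 0 0 0 .05 0 1;0 0 0 0 .08 0 1;0 0 0 0 .08 0 1;0 0 0 0 .08 0 1'|grep -E "tcp|ft_f|wid"; python3 -m handwheel '0 0 0 0 .03 0 1;0 0 0 0 .07 0 1;0 0 0 0 .07 0 1;0 0 0 0 .07 0 1'|grep -E "tcp|ft_f|wid";python3 - <<'E'
from h import *
go(pr(0,109,231.4),97.4)
c=ctrl.camera("top")
E
```

```text
tcp_pos: [0.5451, 0.2827, 0.2321]
ft_force: [5.5, -1.2, 4.7]
width: 0.154
tcp_pos: [0.5449, 0.2842, 0.2319]
ft_force: [7.9, -3.0, 3.2]
width: 0.154
tcp_pos: [0.5448, 0.2846, 0.2319]
ft_force: [8.5, -8.4, 4.3]
width: 0.16
turnz 0.01 (alt -22.49) shift [0.04 0.04 0.02] | t 74.6 tcp [544.8 284.6 231.9] yawy 97.5 tilt [ 0.002 -0.004] F [ 8.5 -8.4  4.3] w 15 g 60 q1 0.30 q6 -1.40
```

The lever is back against its stop, at the same TCP y as the rest grip. Releasing slowly, then straight up.

```bash
python3 -m handwheel '0 0 0 0 0 0 .55;0 0 0 0 0 0 .4;0 0 0 0 0 0 .2;0 0 0 0 0 0 0;0 0 0 0 0 0 -.3;0 0 0 0 0 0 -.3;0 0 0 0 0 0 -.3' 5|grep -E "tcp|ft_f|wid"; python3 -m handwheel '0 0 0 0 0 -.8 -.3;0 0 0 0 0 -1.6 -.3;0 0 0 0 0 -2.4 -.3;0 0 0 0 0 -3.2 -.3;0 0 0 0 -1.5 -3.4 -.3;0 0 0 0 -3 -3.4 -.3;0 0 0 0 -4.5 -3.4 -.3;0 0 0 0 -6 -3.4 -.3'|grep -E "tcp|ft_f|wid"; python3 -m handwheel '0 0 0 0 -1.5 0 -.3;0 0 0 0 -3 0 -.3;0 0 0 0 -4.5 0 -.3;0 0 0 0 -6 0 -.3;0 0 0 0 -6 0 -.3;0 0 0 0 -6 0 -.3'|grep -E "tcp|ft_f|wid"; python3 - <<'E'
from h import *
c=ctrl.camera("top");k=big(mask(c,"red",(165,170,200,265)));r=cv2.minAreaRect(k);print(plane(c,*r[0],.239)*1000)
cv2.imwrite("pics/t7.png",cv2.resize(c["img"][140:310,140:440,::-1],None,fx=2.6,fy=2.6))
E
```

```text
tcp_pos: [0.5434, 0.2866, 0.2317]
ft_force: [0.1, 0.1, -0.9]
width: 0.646
tcp_pos: [0.5672, 0.1068, 0.3338]
ft_force: [0.5, 0.3, 0.3]
width: 0.648
tcp_pos: [0.5907, -0.07, 0.3336]
ft_force: [-0.2, -0.0, 0.7]
width: 0.651
[542.56492794 285.39105395 239.        ]
```

View pics/t7.png

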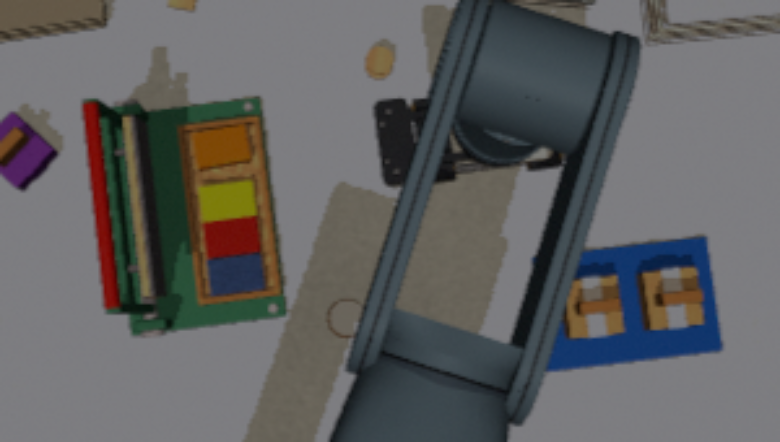

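The lever stands fully up, exactly where it began. The four books lie in the tray, both weights stand on the board, and the glue and spool are in place. Handing in.

```bash
python3 -c "
from rig import ctrl
print(ctrl.finish_job())"
```

```text
the job is handed in; nothing more can be done
None
```

I handed the job in after about 77 s of robot time: both weights stand on the blue board, all four notebooks lie flat in the tray, the lever was held down over a second and eased back fully up, and the glue jar and spool weren't touched; the bar slipped in the grip near the bottom, so "all the way down" rests on a camera estimate (about 1.65 rad) at 59 N.

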